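Clear the tested radio units off the test bench

TASK

Sort the finished test batch: lay the two radio units that have their steel shield can in the low two-bay tray, one flat in each bay, and lay the unit whose can is missing flat on the floor of the deep rework bin. Put the grey L-shaped contact head back in the foam insert, pressed fully home in its cut-out (it fits only one way round). Leave the label roll, the jar and the screwdriver where they are.

Things in the scene. Friction and masses are not known exactly. Their poses are not given: they have to be found in the camera images.
- unit_a: Loose radio unit WITH shield can: black frame and green board, 44 mm (x) by 64 mm (y), 12 mm high, on it a steel can 36 x 46 mm (centred 5 mm towards +y) up to 24 mm; tiny brass connector at the -y end. About 80 g. Origin: centre of the underside; z up, y along the long side. Interchangeable with unit_b; either may go in either bay, either way round.
- unit_b: Loose radio unit WITH shield can: black frame and green board, 44 mm (x) by 64 mm (y), 12 mm high, on it a steel can 36 x 46 mm (centred 5 mm towards +y) up to 24 mm; tiny brass connector at the -y end. About 80 g. Origin: centre of the underside; z up, y along the long side. Same as unit_a.
- open_unit: Loose radio unit WITHOUT shield can: same black frame and green board, 44 mm (x) by 64 mm (y), 12 mm high, bare chips showing (to 13.5 mm; they are look only). About 50 g. Origin: centre of the underside; z up, y along the long side. 
- contact_head: Loose grey block, L-shaped from above: bar 36 mm (x) by 84 mm (y), 20 mm high, with a lug of that height on its +x side near the +y end (x 18 to 40, y 14 to 42 mm), small brass pins on it. On the bar's middle a black grip, 18 mm (x) by 36 mm (y), from 20 to 38 mm up: pinch it across x. About 120 g. Origin: centre of the bar's underside (not of the whole L); z up.
- foam_insert: Fixed grey foam (rigid), 26 mm high, x -49 to 71, y -73 to 73 mm, with an L cut-out (pale floor) for the head, 2.5 mm wider on every side. Cut-out floor 10 mm above the table, 16 mm deep; bar of the seated head stands 4 mm proud. Origin: table level under the middle of the cut-out's bar part. Head home: its origin 10 mm above this one, axes the same way (lug to +x, near +y end).
- bay_tray: Fixed low grey tray, 72 mm (x) by 181 mm (y), two bays along y, each 66 mm (x) by 86 mm (y) inside, centres at y = +44.5 and -44.5 mm. Floor 3 mm thick; walls and divider 3 mm thick, tops 8 mm above the table. A unit lies with its long side along the tray's y. Origin: centre of the underside.
- rework_bin: Fixed deep black bin, 130 x 130 mm outside, 45 mm high, open on top, walls and floor 4 mm thick. Origin: centre of the underside; x and y along its sides.
- label_roll: White paper label roll lying flat, 76 mm across, 45 mm high, 26 mm hole. Origin: centre of the underside. Bystander, loose, not part of the job.
- swab_jar: Amber jar with a white cap, 56 mm across, 70 mm high. Origin: centre of the underside. Bystander, loose, not part of the job.
- driver: Screwdriver, about 160 mm long, lying beyond the targets. Origin: on its underside, near its middle; x along the tool, towards the tip. Bystander, loose, not part of the job.

How it is judged:
At the end, for the whole second after the job is handed in: One canned unit in each bay (14 mm in x, 23 mm in y of its centre, underside <7 mm up, tilt <0.1 rad); open unit on bin floor (45 mm of centre in x, y, underside <10 mm up, tilt <0.15); head home in cut-out (5 mm in x, y, underside 5 to 13 mm up, tilt <0.08); all below 0.02 m/s ((((x of unit_a in the frame of bay_tray between -0.014 and 0.014 m and y of unit_a in the frame of bay_tray between 0.0215 and 0.0675 m and z of unit_a in the frame of bay_tray between 0 and 0.007 m and angle between unit_a's own z axis and vertical below 0.1 rad) and (x of unit_b in the frame of bay_tray between -0.014 and 0.014 m and y of unit_b in the frame of bay_tray between -0.0675 and -0.0215 m and z of unit_b in the frame of bay_tray between 0 and 0.007 m and angle between unit_b's own z axis and vertical below 0.1 rad)) or ((x of unit_a in the frame of bay_tray between -0.014 and 0.014 m and y of unit_a in the frame of bay_tray between -0.0675 and -0.0215 m and z of unit_a in the frame of bay_tray between 0 and 0.007 m and angle between unit_a's own z axis and vertical below 0.1 rad) and (x of unit_b in the frame of bay_tray between -0.014 and 0.014 m and y of unit_b in the frame of bay_tray between 0.0215 and 0.0675 m and z of unit_b in the frame of bay_tray between 0 and 0.007 m and angle between unit_b's own z axis and vertical below 0.1 rad))) and x of open_unit in the frame of rework_bin between -0.045 and 0.045 m and y of open_unit in the frame of rework_bin between -0.045 and 0.045 m and z of open_unit in the frame of rework_bin between 0 and 0.01 m and angle between open_unit's own z axis and vertical below 0.15 rad and x of contact_head in the frame of foam_insert between -0.005 and 0.005 m and y of contact_head in the frame of foam_insert between -0.005 and 0.005 m and z of contact_head in the frame of foam_insert between 0.005 and 0.013 m and angle between contact_head's own z axis and vertical below 0.08 rad and linear speed of each of unit_a, unit_b, open_unit, contact_head below 0.02 m/s); the robot touches nothing.
It fails at once if a bystander (label roll, jar or screwdriver) is moved more than 20 mm (distance of any of label_roll, swab_jar, driver from where it was at the start of the episode above 0.02 m).
It also fails if it takes over 104 s, if anything falls off the work surface, if the arm or the gripper's body presses on something with over 40 N, if the wrist force passes 120 N, or if a joint passes its speed limit or range.

ROBOT

A 6-joint arm with a two-finger parallel gripper is mounted at the origin on the work surface. World frame = base frame: x ahead of the robot, y to its left, z up, the work surface at z = 0. Lengths are in m, angles in rad, forces in N, time in s.
With the tool pointing down it reaches from about 0.275 to 0.825 m from the base axis. Payload 5.2 kg.
Tool frame: the origin (TCP) lies on the centre line of the jaws, within the pads' length; the fingertips stand 22 mm ahead of it and the grasp point (between the pads) lies 3 mm ahead of it; z points along the fingers, y is the line along which they close (so a half turn about z gives the same grasp; the last joint's range is limited). The gripper opens to 93 mm and grips with 3 to 60 N. Pads are 15 mm wide; open, the fingers measure 128 mm over their backs; the gripper's body (75 mm by 188 mm) begins 65 mm behind the grasp point.
Start: joints at [1.14, 0.259, 1.535, -0, 1.348, -0.203], TCP at [0.124, 0.536, 0.241] pointing down, gripper open.
Joint ranges: [-3.14, 3.14], [-0.91, 2.08], [0.19, 2.58], [-1.22, 4.36], [0.22, 2.71], [-3.12, 3.12]. Speed limits (rad/s): [2.57, 2.57, 3.14, 3.14, 3.14, 3.14].

INTERFACE

Orientations are given as a unit quaternion [x, y, z, w].
In Python, from cell import telemetry, vision, arm gives the robot as it stands.
- The arm moves only by the tool carry_out, never from a script. Its argument "deltas" is text: rows parted by semicolons, each of 7 numbers parted by spaces: the shift along the tool's x, y, z in units of 50 cm (1.0 is 50 cm), then the turn, a rotation vector about the tool's x, y, z in units of pi rad (1.0 is pi rad), then the opening, from 0 (shut) to 1 (fully open). In form: x y z ax ay az grip; .... A call has exactly 5 rows; each row is the pose to reach, as a shift and turn from the pose commanded when the call began, along the tool's axes at that moment, turning the shorter way round; what a row does not reach only later rows make up. A row lasts 1/12 s, in which the tool goes at most 41.7 mm and 7.16 degrees, less where a joint would pass 70% of its speed; a pose out of reach is approached as far as the arm can. A call with a number of a shift or a turn outside -1 to 1 is refused whole. A call with a gripper value outside its range is refused whole. The fingers move at their own pace and stop on an object; the grip force is fixed at half the most. Time passes only in rows, so rows that repeat a pose let the fingers close, or fill a call up. It gives the time, the measured TCP pose, the force, the opening and the grip force at its end, in the units of the state.
- telemetry.get_state(): the state, without advancing time (a new reading comes with each control period).
- vision.get_image(name): name is "side" or "top"; returns a dict with "color" (400x640x3 uint8, blue, green, red), "camera_matrix" (3x3 intrinsics, pixels), "dist" ([k1, k2, p1, p2, k3] as OpenCV has them; the pictures are not rectified), "extrinsics" (4x4, takes a point from world to camera coordinates). Camera axes: x right, y down, z forward; pixel columns grow to the right and rows downward; lengths in m; the calibration is good to about 2 mm. A picture is of the moment at which its call begins. There is no depth.
- arm.sign_off(): hands the job in; it is judged then, once.
The state is a dict: "time_s": time; "joints": joint angles; "qd": joint speeds; "joint_torque": joint torques, N m; "eef_pos": TCP position; "ee_rot": TCP orientation; "wrist_force": force on the tool from outside, world axes, zero at the start; "ft_torque": the same for the moment, N m; "width": finger opening in m; "grip_force": force on a finger pad.
Only numpy, scipy, OpenCV 4.12 (cv2) and the standard library are available. Lean on these libraries where they do the work, as an engineer would, in place of code of your own. Each camera call takes 0.05 s, during which the arm holds its last target. There are 200 camera calls.

## Working session

There is one attempt and no reset: what is moved stays moved. The work goes in short steps, Python scripts to look and compute and a tool call to move; the robot and the scene stay as the last step left them, time stands still between calls to the robot, and variables do not carry over. Pictures are saved under pics/ and viewed, at most 14 in all, crops included, and the job is handed in when it is done.

Besides the shell and the picture viewer there is one more tool, called after "Emit:" as name(argument=value, ...) on one line, values as JSON. carry_out: Moves the arm, as the interface text tells. Its arguments: {"type":"object","properties":{"deltas":{"type":"string"}},"required":["deltas"]}

```bash
ls; mkdir -p pics; python3 - <<'E'
from cell import telemetry, vision
import cv2, pickle
s=telemetry.get_state();print(s)
for n in("top","side"):
    d=vision.get_image(n);cv2.imwrite(f"pics/{n}0.png",d["color"]);pickle.dump(d,open(f"{n}0.pkl","wb"))
    print(n,d["camera_matrix"].tolist(),d["dist"],d["extrinsics"].tolist() if hasattr(d["extrinsics"],'tolist') else d["extrinsics"])
E
```

```text
pics
{'time_s': 0.0, 'joints': array([ 1.14021546e+00,  2.59346567e-01,  1.53608547e+00,  9.76773377e-08,
        1.34803499e+00, -2.02797948e-01]), 'qd': array([-0.00077613,  0.00065489,  0.0010178 ,  0.00169309, -0.00064592,
        0.00077031]), 'joint_torque': array([ 1.00953454e-03, -4.37312973e+01, -2.84002018e+01,  7.20519363e-02,
        4.13041993e-02, -1.13200590e-04]), 'eef_pos': array([0.12395312, 0.53531343, 0.23981482]), 'ee_rot': array([ 1.13645359e-01,  9.93520938e-01, -8.90569311e-04, -2.91906827e-04]), 'wrist_force': array([ 0.58569031,  0.20362969, -0.620324  ]), 'ft_torque': array([0.04104104, 0.01214221, 0.06530948]), 'grip_force': 0.0, 'width': 0.0926171775219508}
top [[413.6781903246461, 0.0, 321.38122099549173], [0.0, 413.6781903246461, 196.1770319562356], [0.0, 0.0, 1.0]] [0.00087719 0.         0.         0.         0.        ] [[-0.028369251360747465, -0.9993064448755123, -0.024120837620097833, 0.020596442988950782], [-0.9953374444134937, 0.030465555985699364, -0.09151623706696643, 0.6332948012602305], [0.09218762024071188, 0.021412125740958535, -0.9955114080439296, 1.0683594385997348], [0.0, 0.0, 0.0, 1.0]]
side [[459.0101553027291, 0.0, 318.9100070137895], [0.0, 459.0101553027291, 200.87027661410906], [0.0, 0.0, 1.0]] [-0.13002522  0.          0.          0.          0.        ] [[0.7240905781824403, -0.6896945267271385, -0.003780792251353897, -0.4490723842468942], [-0.4030711125724037, -0.41871191681824527, -0.8137653279195641, 0.2907279779585265], [0.5596664299357823, 0.5907637349372584, -0.5811812941638062, 0.8955765202823956], [0.0, 0.0, 0.0, 1.0]]
```

View pics/top0.png

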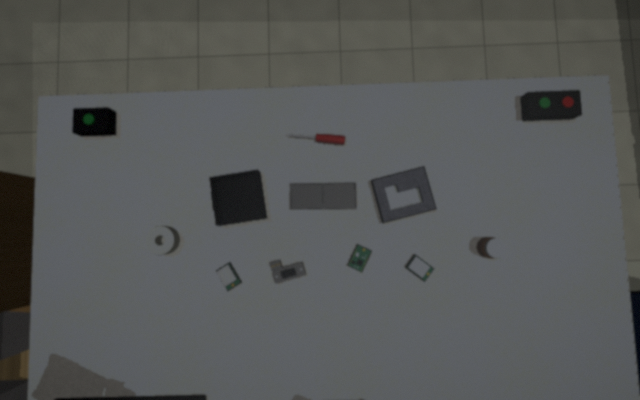

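View pics/side0.png

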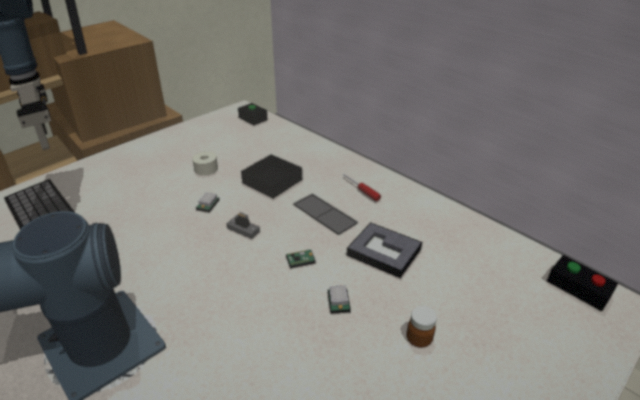

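The top view shows, in pixels: bin (238,197), tray (323,196), foam (403,194), canned units (229,276) and (419,267), head (288,270), open unit (359,257), roll (165,240), jar (487,247), driver (315,138). The side view shows the same things, with nothing hidden. I'll enlarge both.

```bash
python3 - <<'E'
import cv2
t=cv2.imread("pics/top0.png")[160:300,200:445];t=cv2.convertScaleAbs(t,alpha=1.8)
cv2.imwrite("pics/top0z.png",cv2.resize(t,None,fx=3.2,fy=3.2,interpolation=cv2.INTER_CUBIC))
t=cv2.imread("pics/side0.png")[145:325,190:430];t=cv2.convertScaleAbs(t,alpha=1.4)
cv2.imwrite("pics/side0z.png",cv2.resize(t,None,fx=3.3,fy=3.3,interpolation=cv2.INTER_CUBIC))
E
```

```text
(no output)
```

View pics/top0z.png

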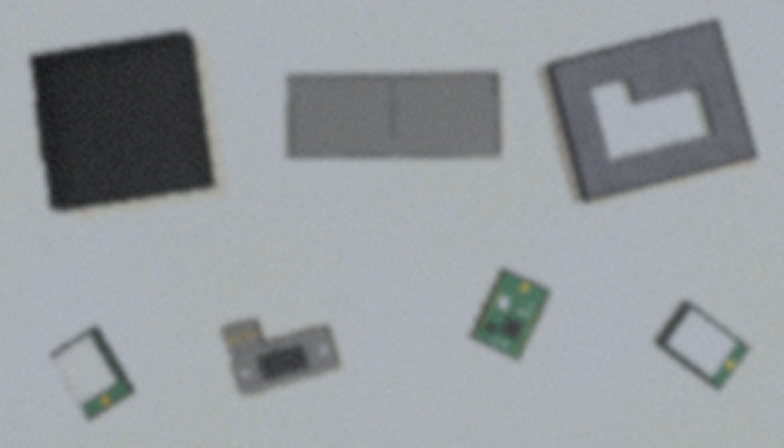

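View pics/side0z.png

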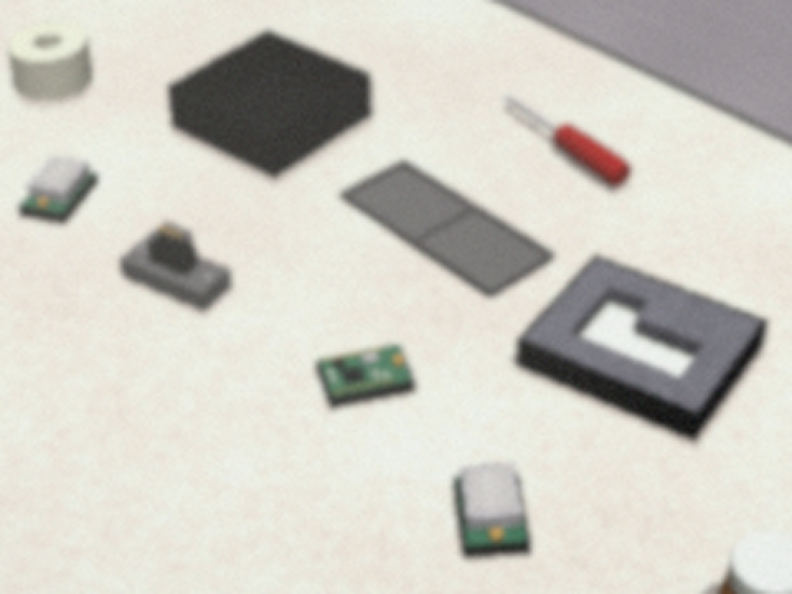

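The zoomed views show two canned units (left and right), the open unit, and the head with its lug pointing to +x. The foam cut-out has its lug on the upper left. All are clear of each other. Next I'll measure with masks, plane-cast rays and a height check across the two views.

```bash
cat > h.py <<'E'
import numpy as np, cv2, pickle
def ray(d,px):
    K=np.array(d["camera_matrix"]);E=np.array(d["extrinsics"]);R,t=E[:3,:3],E[:3,3]
    p=cv2.undistortPoints(np.array(px,float).reshape(-1,1,2),K,np.array(d["dist"],float)).reshape(-1,2)
    return -R.T@t, np.c_[p,np.ones(len(p))]@R
def plane(d,px,z):
    c,v=ray(d,px); return (c+v*((z-c[2])/v[:,2])[:,None])[:,:2]
def project(d,P):
    E=np.array(d["extrinsics"]);return cv2.projectPoints(np.array(P,float).reshape(-1,1,3),cv2.Rodrigues(E[:3,:3])[0],E[:3,3],np.array(d["camera_matrix"]),np.array(d["dist"],float))[0].reshape(-1,2)
def tri(d1,p1,d2,p2):
    c1,v1=ray(d1,[p1]);c2,v2=ray(d2,[p2]);v1=v1[0];v2=v2[0]
    a=np.linalg.lstsq(np.c_[v1,-v2],c2-c1,rcond=None)[0]
    A=c1+v1*a[0];B=c2+v2*a[1];return (A+B)/2,np.linalg.norm(A-B)
F=6
def up(d,roi):
    x0,y0,x1,y1=roi
    im=cv2.GaussianBlur(d["color"],(3,3),0.7)[y0:y1,x0:x1]
    return cv2.resize(im,None,fx=F,fy=F,interpolation=cv2.INTER_CUBIC).astype(float)
def blob(d,roi,fn):
    m=fn(up(d,roi)).astype(np.uint8)
    cs=cv2.findContours(m,cv2.RETR_EXTERNAL,cv2.CHAIN_APPROX_NONE)[0]
    c=max(cs,key=cv2.contourArea).reshape(-1,2)
    return (c+.5)/F-.5+np.array(roi[:2])
def rect(P):
    (c,(w,h),a)=cv2.minAreaRect((P*1000).astype(np.float32))
    if w<h: w,h,a=h,w,a+90          # a: direction of long side, world degrees
    return np.round(c,1),round(w,1),round(h,1),round((a+90)%180-90,1)
L=lambda n:pickle.load(open(n,"rb"))
E
python3 - <<'E'
from h import *
T,S=L("top0.pkl"),L("side0.pkl")
t=T["color"].astype(float)
for n,p in dict(table=(340,230),can1=(226,275),tray=(305,196),foam=(385,205),cut=(400,198),binn=(238,197),head=(300,268),open_=(355,262)).items(): print(n,t[p[1]-1:p[1]+2,p[0]-1:p[0]+2].mean((0,1)).round())
dark=lambda th:lambda im: im.mean(2)<th
for n,roi,th,z in [("uL",(205,255,250,300),95,.008),("uR",(395,245,445,290),95,.008),("open",(340,238,380,280),95,.010),
  ("head",(262,252,315,290),95,.018),("tray",(280,175,365,217),95,.006),("foam",(364,160,444,228),98,.026),("bin",(203,163,275,232),70,.045)]:
    P=blob(T,roi,dark(th)); W=plane(T,P,z); print(n,rect(W))
E
```

```text
table [99. 97. 94.]
can1 [100.  98.  95.]
tray [63. 62. 62.]
foam [62. 57. 57.]
cut [102.  97.  94.]
binn [26. 25. 24.]
head [74. 72. 71.]
open_ [45. 50. 37.]
uL (array([429.1, 255.7]), 76.4, 56.4, 28.7)
uR (array([ 438.2, -249.9]), 78.5, 57.2, 51.9)
open (array([468.8, -92.7]), 75.6, 57.2, -27.9)
head (array([446.3,  98. ]), 99.0, 72.5, -75.3)
tray (array([ 6.373e+02, -4.000e-01]), 192.8, 85.0, 88.8)
foam (array([ 634.8, -216.2]), 212.8, 181.1, 88.1)
bin (array([635.8, 222.4]), 140.3, 134.5, -82.7)
```

```bash
python3 - <<'E'
from h import *
T,S=L("top0.pkl"),L("side0.pkl")
dark=lambda th:lambda im: im.mean(2)<th
for n,roi,th,z in [("uL",(205,255,250,300),86,.012),("uR",(395,245,445,290),86,.012),("open",(340,238,380,280),76,.012),
  ("head",(262,252,315,290),84,.020),("tray",(280,175,365,217),80,.006),("foam",(364,160,444,228),78,.026),("bin",(203,163,275,232),62,.045)]:
    P=blob(T,roi,dark(th)); W=plane(T,P,z); print(n,rect(W))
# grip of head: dark
for n,roi,th,z in [("grip",(262,252,315,290),55,.038)]:
    W=plane(T,blob(T,roi,dark(th)),z); print(n,rect(W))
# cut-out
P=blob(T,(380,178,427,214),lambda im:im.mean(2)>80)
for z in(.026,.010): print("cut",z,rect(plane(T,P,z)))
# brass spots & green
for n,roi in dict(uL=(205,255,250,300),uR=(395,245,445,290),open=(340,238,380,280)).items():
    im=up(T,roi); m=(im[...,2]-im[...,0]>12)
    y,x=np.nonzero(m); p=(np.c_[x,y]+.5)/F-.5+np.array(roi[:2])
    if len(p): print(n,"brass",len(p),plane(T,[p.mean(0)],.013)*1000)
    g=(im[...,1]-im[...,2]>8);y,x=np.nonzero(g);p=(np.c_[x,y]+.5)/F-.5+np.array(roi[:2])
    print(n,"green",len(p),rect(plane(T,p,.012)))
def z(d,roi,name,k,a,marks):
    im=cv2.convertScaleAbs(d["color"],alpha=a)[roi[1]:roi[3],roi[0]:roi[2]];return cv2.resize(im,(400,300),interpolation=cv2.INTER_CUBIC)
cv2.imwrite("pics/z1.png",np.vstack([np.hstack([z(T,(209,261,249,291),0,0,2,0),z(T,(399,252,439,282),0,0,2,0)]),
 np.hstack([z(S,(188,187,228,217),0,0,1.4,0),z(S,(318,282,362,315),0,0,1.4,0)])]))
E
```

```text
uL (array([429.4, 255.3]), 69.8, 50.7, 29.8)
uR (array([ 439.1, -248.8]), 71.9, 50.1, 51.4)
open (array([468.8, -92.7]), 64.9, 48.1, -26.4)
head (array([446.7,  97.4]), 90.7, 63.5, -75.6)
tray (array([ 6.37e+02, -6.00e-01]), 183.2, 74.5, 89.0)
foam (array([ 632.4, -211.7]), 156.2, 122.9, -77.2)
bin (array([635.8, 222.5]), 138.6, 132.8, -82.7)
grip (array([437.2,  94.5]), 42.7, 25.2, -74.9)
cut 0.026 (array([ 631.7, -212.3]), 81.9, 60.4, -77.4)
cut 0.01 (array([ 633.1, -215. ]), 83.0, 61.3, -77.4)
uL brass 279 [[406.70769863 245.06769231]]
uL green 1774 (array([408.3, 244.5]), 41.9, 13.8, -56.0)
uR brass 199 [[ 422.34554945 -271.51078993]]
uR green 1722 (array([ 422.4, -270.9]), 41.7, 11.7, -37.7)
open brass 197 [[ 490.26369772 -105.43458325]]
open green 11239 (array([467.7, -93.6]), 62.4, 41.3, -27.1)
```

View pics/z1.png

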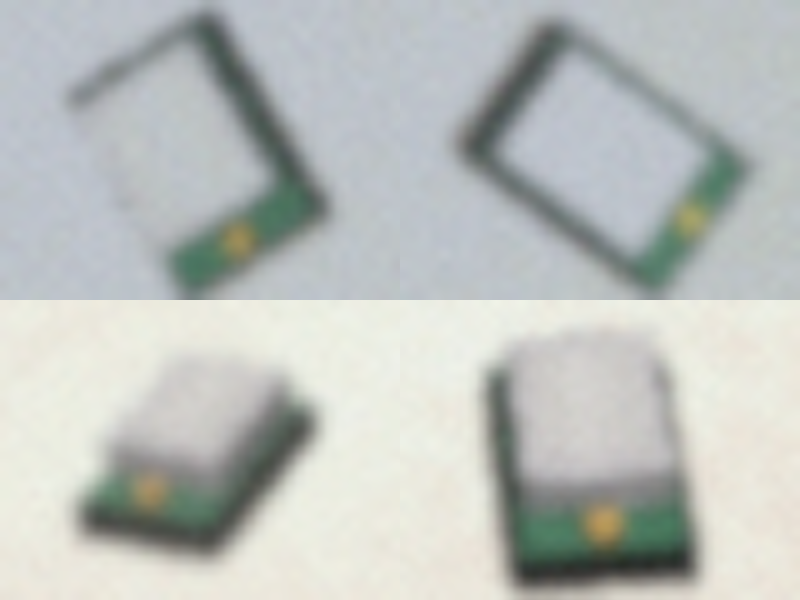

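```bash
python3 - <<'E'
from h import *
T,S=L("top0.pkl"),L("side0.pkl")
nad={k:ray(d,[[0,0]])[0] for k,d in dict(T=T,S=S).items()};print(nad)
dark=lambda th:lambda im: im.mean(2)<th
def cen(d,P):
    m=cv2.moments(P.astype(np.float32).reshape(-1,1,2));return np.array([m['m10'],m['m01']])/m['m00']
def prism(d,roi,th,h):
    c=rect(plane(d,cv2.convexHull(blob(d,roi,dark(th)).astype(np.float32)).reshape(-1,2),h))
    n=ray(d,[[0,0]])[0]; f=h/n[2]; q=c[0]/1000; p=(q-n[:2]*f/2)/(1-f/2); return (p*1000).round(1),c[1:]
for n,r,th,h in [("open",(340,238,380,280),76,.012),("tray",(280,175,365,217),80,.008),("foam",(364,160,444,228),78,.026),("bin",(203,163,275,232),62,.045),("head",(262,252,315,290),84,.020),("uR",(395,245,445,290),86,.012),("uL",(205,255,250,300),86,.012)]: print("top",n,prism(T,r,th,h))
s=S["color"];print([s[y,x].tolist() for x,y in[(330,270),(320,211),(385,235),(270,175),(300,258),(250,232)]])
for n,r,th,h in [("open",(278,242,325,275),120,.012),("tray",(283,188,365,240),120,.008),("foam",(338,215,430,282),115,.026),("bin",(232,148,310,202),90,.045)]: print("side",n,prism(S,r,th,h))
def brass(d,roi,k):
    im=up(d,roi);m=((im[...,2]-im[...,0])/im.mean(2)>k).astype(np.uint8)
    n,_,st,c=cv2.connectedComponentsWithStats(m);i=1+np.argmax(st[1:,4]);return (c[i]+.5)/F-.5+np.array(roi[:2])
for n,r1,r2 in[("uL",(222,277,245,295),(192,197,215,215)),("uR",(415,262,440,282),(325,295,355,313)),("open",(345,240,375,258),(300,247,318,262))]:
    a,b=brass(T,r1,.2),brass(S,r2,.3);P,e=tri(T,a,S,b);print(n,"brass",a.round(1),b.round(1),(P*1000).round(1),round(e*1000,1))
pale=lambda th:lambda im:im.mean(2)>th
a=cen(T,blob(T,(380,178,427,214),pale(80)));b=cen(S,blob(S,(362,228,406,262),pale(130)))
print("cut",(tri(T,a,S,b)[0]*1000).round(1))
a=cen(T,blob(T,(262,252,315,290),dark(55)));b=cen(S,blob(S,(225,210,262,238),dark(70)));print("grip",a,b,(tri(T,a,S,b)[0]*1000).round(1))
a=cen(T,blob(T,(280,175,365,217),dark(80)));b=cen(S,blob(S,(283,188,365,240),dark(120)));print("tray",(tri(T,a,S,b)[0]*1000).round(1))
def z(d,roi,a):
    im=cv2.convertScaleAbs(d["color"],alpha=a)[roi[1]:roi[3],roi[0]:roi[2]];return cv2.resize(im,(400,300),interpolation=cv2.INTER_CUBIC)
cv2.imwrite("pics/z2.png",np.vstack([np.hstack([z(T,(266,252,314,288),2),z(T,(364,162,444,222),2)]),np.hstack([z(S,(220,205,264,238),1.4),z(S,(340,218,428,284),1.4)])]))
E
```

```text
{'T': array([ 0.53243682, -0.02158737,  1.12201757]), 'S': array([-0.05887098, -0.71706563,  0.75537882])}
top open (array([468.5, -93.1]), (64.9, 48.1, -26.4))
top tray (array([ 6.372e+02, -5.000e-01]), (182.9, 74.4, 89.0))
top foam (array([ 633.6, -213.9]), (156.2, 122.9, -77.2))
top bin (array([637.9, 227.5]), (138.6, 132.8, -82.7))
top head (array([445.9,  98.5]), (90.7, 63.5, -75.6))
top uR (array([ 438.6, -250. ]), (71.9, 50.1, 51.4))
top uL (array([428.8, 256.8]), (69.8, 50.7, 29.8))
[[163, 171, 170], [87, 88, 89], [81, 77, 76], [40, 43, 44], [62, 75, 57], [86, 87, 88]]
side open (array([466.6, -96.6]), (66.3, 54.0, -27.3))
side tray (array([636.6,  -3.4]), (187.6, 79.7, 89.3))
side foam (array([ 632.8, -216.6]), (155.9, 146.1, -77.1))
side bin (array([637.7, 224. ]), (172.2, 169.6, -82.5))
uL brass [232.4 284.6] [202.6 205.9] [407.3 244.7  12.7] 1.3
uR brass [427.6 273.5] [340.  306.4] [ 422.6 -271.6   13.3] 0.7
open brass [363.4 249.2] [310.2 253.6] [ 490.5 -105.6   13.1] 0.6
cut [ 626.5 -212.2   15. ]
grip [287.74751773 272.59796643] [241.82512481 221.65802696] [435.9  95.6  26.2]
tray [639.6  -2.4  -2. ]
```

View pics/z2.png

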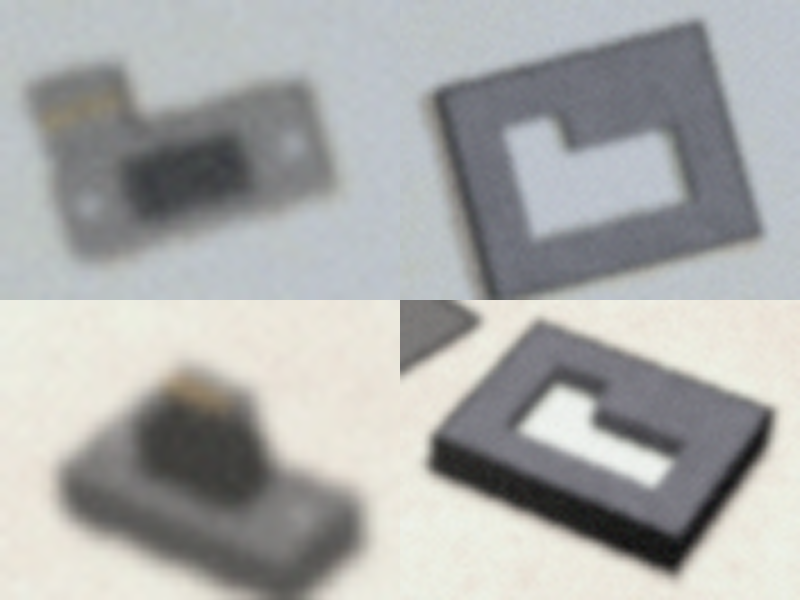

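```bash
python3 - <<'E'
from h import *
T=L("top0.pkl")
def edges(P,ax,zs,spans,name):
    a=np.radians(ax);R=np.array([[np.cos(a),np.sin(a)],[-np.sin(a),np.cos(a)]])
    out=[]
    for (coord,side,z,nom,rng) in spans:
        W=plane(T,P,z)*1000@R.T
        o=W[:,1-coord]; c0=np.mean([W[:,1-coord].min(),W[:,1-coord].max()])
        sel=W[(o>c0+rng[0])&(o<c0+rng[1])]
        # outermost contour point in 1mm slices along the edge, line fit
        pts=[]
        for q in np.arange(c0+rng[0],c0+rng[1],1.):
            k=sel[(sel[:,1-coord]>=q)&(sel[:,1-coord]<q+1)]
            if len(k): pts.append((q+.5,(k[:,coord].max() if side>0 else k[:,coord].min())))
        pts=np.array(pts);f=np.polyfit(pts[:,0],pts[:,1],1)
        out.append((coord,round(np.median(pts[:,1])-nom,1),round(np.degrees(np.arctan(f[0])),1)))
    print(name,ax,out,"(coord, origin along it, edge slope deg)")
    return R
P=blob(T,(380,178,427,214),lambda im:im.mean(2)>79)
for ax in(12.7,):
  R=edges(P,ax,0,[(1,1,.026,44.5,(-25,20)),(1,-1,.010,-44.5,(-25,0)),(0,-1,.026,-20.5,(-36,36)),(0,1,.010,20.5,(-36,5)),(0,1,.010,42.5,(20,36))],"cut")
P=blob(T,(364,160,444,228),lambda im:im.mean(2)<78)
edges(P,12.7,0,[(1,-1,.026,-73,(-50,50)),(0,1,.026,71,(-60,60)),(0,-1,0,-49,(-60,60)),(1,1,0,73,(-50,50))],"foam outer")
P=blob(T,(262,252,315,290),lambda im:im.mean(2)<84)
edges(P,14.5,0,[(1,1,.020,42,(-25,20)),(1,-1,.0,-42,(-25,0)),(0,-1,.020,-18,(-36,36)),(0,1,0,18,(-36,5)),(0,1,0,40,(20,36))],"head")
# foam corners (top face) picked in z2.png
C=plane(T,[(372,180),(424.6,166),(436.4,208.6),(382.6,221.6)],.026)*1000
print(C.round(1),C.mean(0),np.linalg.norm(np.diff(C,axis=0),axis=1)); 
for n,a in(("foamc",12.7),):
    m=C.mean(0)-11*np.array([np.cos(np.radians(a)),np.sin(np.radians(a))]);print("foam origin from corners",m)
E
```

```text
cut 12.7 [(1, np.float64(-349.6), np.float64(-0.0)), (1, np.float64(-346.0), np.float64(0.1)), (0, np.float64(560.3), np.float64(0.3)), (0, np.float64(558.8), np.float64(0.1)), (0, np.float64(558.5), np.float64(-0.2))] (coord, origin along it, edge slope deg)
foam outer 12.7 [(1, np.float64(-350.3), np.float64(0.1)), (0, np.float64(560.2), np.float64(-0.1)), (0, np.float64(558.2), np.float64(-0.3)), (1, np.float64(-344.3), np.float64(-0.2))] (coord, origin along it, edge slope deg)
head 14.5 [(1, np.float64(-15.0), np.float64(-1.1)), (1, np.float64(-18.9), np.float64(-0.3)), (0, np.float64(444.1), np.float64(-0.6)), (0, np.float64(448.4), np.float64(0.7)), (0, np.float64(447.9), np.float64(2.0))] (coord, origin along it, edge slope deg)
[[ 673.1 -134. ]
 [ 706.2 -275.1]
 [ 591.8 -300.2]
 [ 561.7 -157.5]] [ 633.17810624 -216.72181537] [144.94788743 117.13191593 145.86499979]
foam origin from corners [ 622.44722625 -219.14012362]
```

```bash
cat > plan.py <<'E'
# plan(waypoints): each (x,y,z mm, psi deg of tool y, grip, hold rows); prints calls of 5 rows from the measured pose
import numpy as np, math
from scipy.spatial.transform import Rotation as R
from cell import telemetry
def down(psi): # tool y along psi, z down
    a=math.radians(psi);y=np.array([math.cos(a),math.sin(a),0]);z=np.array([0,0,-1.]);return R.from_matrix(np.c_[np.cross(y,z),y,z])
def psi_of(r): y=r.as_matrix()[:,1];return math.degrees(math.atan2(y[1],y[0]))
def show():
    s=telemetry.get_state();r=R.from_quat(s["ee_rot"])
    print("t",round(s["time_s"],2),"pos",(s["eef_pos"]*1000).round(1),"psi",round(psi_of(r),1),"tilt",round(math.degrees(math.acos(min(1,-r.as_matrix()[2,2]))),2),"F",np.round(s["wrist_force"],1),"w",round(s["width"]*1000,1),"gf",round(s["grip_force"],1),"q",np.round(s["joints"],2));return s
def plan(wps,step=38.,deg=6.8):
    s=show();p=s["eef_pos"]*1000;a=psi_of(R.from_quat(s["ee_rot"]));rows=[]
    for x,y,z,psi,g,h in wps:
        q=np.array([x,y,z]);n=max(1,math.ceil(np.linalg.norm(q-p)/step),math.ceil(abs(psi-a)/deg)) if np.linalg.norm(q-p)>.2 or abs(psi-a)>.1 else 0
        for i in range(1,n+1): rows.append((p+(q-p)*i/n,a+(psi-a)*i/n,g))
        for _ in range(h): rows.append((q,psi,g))
        p,a=q,psi
    while len(rows)%5: rows.append(rows[-1])
    b,ba=s["eef_pos"]*1000,psi_of(R.from_quat(s["ee_rot"]))
    for k in range(0,len(rows),5):
        M=down(ba).as_matrix();out=[]
        for q,c,g in rows[k:k+5]:
            d=np.round(M.T@(q-b)/500,3);t=round(-(c-ba)/180,3);out.append((d,t,g))
        print("; ".join(f"{d[0]:g} {d[1]:g} {d[2]:g} 0 0 {t:g} {g:g}" for d,t,g in out).replace("-0 ","0 "))
        b=b+M@out[-1][0]*500;ba=ba-out[-1][1]*180
E
python3 - <<'E'
from plan import *
plan([(433.3,259.5,130,-60,1,0),(433.3,259.5,60,-60,1,3)])
E
```

```text
t 0.1 pos [124.  535.4 239.9] psi 76.9 tilt 0.09 F [-0.8  0.4 -0.4] w 92.9 gf 0.0 q [ 1.14  0.26  1.54  0.    1.35 -0.2 ]
-0.035 -0.019 0.01 0 0 0.036 1; -0.069 -0.038 0.021 0 0 0.072 1; -0.104 -0.057 0.031 0 0 0.109 1; -0.139 -0.076 0.042 0 0 0.145 1; -0.173 -0.095 0.052 0 0 0.181 1
-0.039 0.003 0.011 0 0 0.036 1; -0.079 0.006 0.021 0 0 0.073 1; -0.118 0.008 0.032 0 0 0.109 1; -0.157 0.011 0.042 0 0 0.145 1; -0.197 0.014 0.053 0 0 0.181 1
-0.032 0.023 0.01 0 0 0.037 1; -0.064 0.047 0.021 0 0 0.073 1; -0.095 0.07 0.031 0 0 0.109 1; -0.127 0.094 0.042 0 0 0.145 1; -0.159 0.117 0.052 0 0 0.181 1
-0.014 0.037 0.01 0 0 0.037 1; -0.028 0.074 0.021 0 0 0.073 1; -0.042 0.111 0.031 0 0 0.109 1; -0.056 0.147 0.042 0 0 0.145 1; -0.07 0.184 0.052 0 0 0.182 1
0.008 0.039 0.011 0 0 0.036 1; 0.008 0.039 0.081 0 0 0.036 1; 0.008 0.039 0.151 0 0 0.036 1; 0.008 0.039 0.151 0 0 0.036 1; 0.008 0.039 0.151 0 0 0.036 1
0 0 0 0 0 0 1; 0 0 0 0 0 0 1; 0 0 0 0 0 0 1; 0 0 0 0 0 0 1; 0 0 0 0 0 0 1
```

Emit:
carry_out(deltas="-0.035 -0.019 0.01 0 0 0.036 1; -0.069 -0.038 0.021 0 0 0.072 1; -0.104 -0.057 0.031 0 0 0.109 1; -0.139 -0.076 0.042 0 0 0.145 1; -0.173 -0.095 0.052 0 0 0.181 1")

```text
time_s: 0.52
eef_pos: [0.1981, 0.4691, 0.2139]
ee_rot: [0.39, 0.921, -0.0, -0.0]
wrist_force: [0.2, 0.5, -0.2]
width: 0.0933
grip_force: 0.0
```

Emit:
carry_out(deltas="-0.039 0.003 0.011 0 0 0.036 1; -0.079 0.006 0.021 0 0 0.073 1; -0.118 0.008 0.032 0 0 0.109 1; -0.157 0.011 0.042 0 0 0.145 1; -0.197 0.014 0.053 0 0 0.181 1")

```text
time_s: 0.93
eef_pos: [0.272, 0.4036, 0.1876]
ee_rot: [0.633, 0.774, -0.0, -0.0]
wrist_force: [-0.4, 0.0, -0.5]
width: 0.0928
grip_force: 0.0
```

Emit:
carry_out(deltas="-0.032 0.023 0.01 0 0 0.037 1; -0.064 0.047 0.021 0 0 0.073 1; -0.095 0.07 0.031 0 0 0.109 1; -0.127 0.094 0.042 0 0 0.145 1; -0.159 0.117 0.052 0 0 0.181 1")

```text
time_s: 1.35
eef_pos: [0.3455, 0.3377, 0.1615]
ee_rot: [0.825, 0.566, -0.0, -0.0]
wrist_force: [-0.5, 0.0, 0.0]
width: 0.093
grip_force: 0.0
```

Emit:
carry_out(deltas="-0.014 0.037 0.01 0 0 0.037 1; -0.028 0.074 0.021 0 0 0.073 1; -0.042 0.111 0.031 0 0 0.109 1; -0.056 0.147 0.042 0 0 0.145 1; -0.07 0.184 0.052 0 0 0.182 1")

```text
time_s: 1.77
eef_pos: [0.419, 0.2724, 0.1355]
ee_rot: [0.951, 0.31, -0.0, -0.0]
wrist_force: [0.2, -0.2, -0.4]
width: 0.0928
grip_force: 0.0
```

Emit:
carry_out(deltas="0.008 0.039 0.011 0 0 0.036 1; 0.008 0.039 0.081 0 0 0.036 1; 0.008 0.039 0.151 0 0 0.036 1; 0.008 0.039 0.151 0 0 0.036 1; 0.008 0.039 0.151 0 0 0.036 1")

```text
time_s: 2.18
eef_pos: [0.4317, 0.2592, 0.0592]
ee_rot: [0.966, 0.258, -0.003, 0.0]
wrist_force: [-0.4, -1.1, 0.2]
width: 0.0929
grip_force: 0.0
```

```bash
python3 - <<'E'
from plan import *
plan([(433.3,259.5,60,-60,1,0),(433.3,259.5,35.5,-60,1,2)])
from cell import vision
import cv2,pickle
d=vision.get_image("side");pickle.dump(d,open("s1.pkl","wb"))
im=cv2.convertScaleAbs(d["color"],alpha=1.4)[120:240,120:280];cv2.imwrite("pics/s1.png",cv2.resize(im,None,fx=5,fy=5,interpolation=cv2.INTER_CUBIC))
E
```

```text
t 2.18 pos [431.7 259.2  59.2] psi -60.0 tilt 0.32 F [-0.4 -1.1  0.2] w 92.9 gf 0.0 q [ 0.32  0.38  1.87 -0.    0.9   1.37]
0.003 0.001 -0.002 0 0 0 1; 0.003 0.001 0.047 0 0 0 1; 0.003 0.001 0.047 0 0 0 1; 0.003 0.001 0.047 0 0 0 1; 0.003 0.001 0.047 0 0 0 1
```

View pics/s1.png

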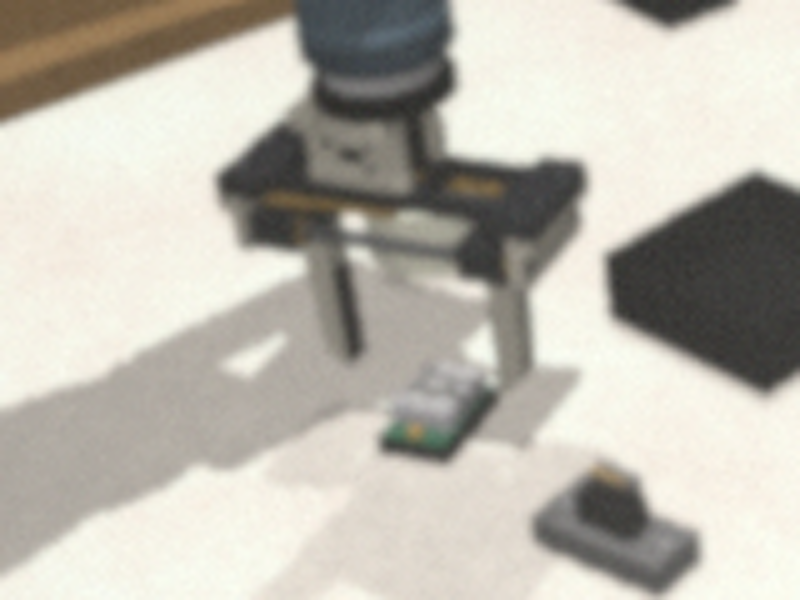

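The side view shows the open fingers straddling the left unit across its width, with the unit at (435,410) in the crop and aligned. I'll descend and grip.

Emit:
carry_out(deltas="0.003 0.001 0.02 0 0 0 1; 0.003 0.001 0.047 0 0 0 1; 0.003 0.001 0.047 0 0 0 0.6; 0.003 0.001 0.047 0 0 0 0.2; 0.003 0.001 0.047 0 0 0 0")

```text
time_s: 2.65
eef_pos: [0.4357, 0.2607, 0.0383]
ee_rot: [0.966, 0.259, 0.001, -0.0]
wrist_force: [-0.1, 0.5, 0.3]
width: 0.0777
grip_force: 0.0
```

Emit:
carry_out(deltas="0 0 0 0 0 0 0; 0 0 0 0 0 0 0; 0 0 0 0 0 0 0; 0 0 0 0 0 0 0; 0 0 0 0 0 0 0")

```text
time_s: 3.07
eef_pos: [0.4351, 0.2603, 0.0373]
ee_rot: [0.966, 0.259, 0.0, -0.0]
wrist_force: [0.2, -0.2, -0.3]
width: 0.0439
grip_force: 0.0
```

Emit:
carry_out(deltas="0 0 0 0 0 0 0; 0 0 0 0 0 0 0; 0 0 0 0 0 0 0; 0 0 0 0 0 0 0; 0 0 0 0 0 0 0")

```text
time_s: 3.48
eef_pos: [0.4351, 0.2602, 0.0372]
ee_rot: [0.966, 0.259, 0.0, 0.0]
wrist_force: [0.2, -0.3, 2.0]
width: 0.0354
grip_force: 30.0
```

```bash
python3 - <<'E'
from plan import *
# unit centre is 5mm behind can centre in unit y; placed unit y along tray y
plan([(433.3,259.5,130,-60,0,0),(637.9,49.,130,-1,0,0),(637.9,49.,50,-1,0,3)])
E
```

```text
t 3.48 pos [435.1 260.2  37.2] psi -60.0 tilt 0.0 F [ 0.2 -0.3  2. ] w 35.4 gf 30.0 q [ 0.32  0.42  1.88 -0.    0.84  1.37]
-0.001 0 -0.062 0 0 0 0; -0.003 0 -0.124 0 0 0 0; -0.004 -0.001 -0.186 0 0 0 0; 0.012 0.063 -0.186 0 0 -0.037 0; 0.028 0.126 -0.186 0 0 -0.073 0
0.002 0.065 0 0 0 -0.036 0; 0.003 0.13 0 0 0 -0.073 0; 0.004 0.196 0 0 0 -0.109 0; 0.005 0.261 0 0 0 -0.146 0; 0.006 0.326 0 0 0 -0.182 0
-0.034 0.056 0 0 0 -0.037 0; -0.068 0.111 0 0 0 -0.073 0; -0.068 0.111 0.054 0 0 -0.073 0; -0.068 0.111 0.107 0 0 -0.073 0; -0.068 0.111 0.16 0 0 -0.073 0
0 0 0 0 0 0 0; 0 0 0 0 0 0 0; 0 0 0 0 0 0 0; 0 0 0 0 0 0 0; 0 0 0 0 0 0 0
```

Emit:
carry_out(deltas="-0.001 0 -0.062 0 0 0 0; -0.003 0 -0.124 0 0 0 0; -0.004 -0.001 -0.186 0 0 0 0; 0.012 0.063 -0.186 0 0 -0.037 0; 0.028 0.126 -0.186 0 0 -0.073 0")

```text
time_s: 3.9
eef_pos: [0.4796, 0.2135, 0.1326]
ee_rot: [0.928, 0.371, 0.002, 0.0]
wrist_force: [-0.0, 0.9, -1.3]
width: 0.0354
grip_force: 30.0
```

Emit:
carry_out(deltas="0.002 0.065 0 0 0 -0.036 0; 0.003 0.13 0 0 0 -0.073 0; 0.004 0.196 0 0 0 -0.109 0; 0.005 0.261 0 0 0 -0.146 0; 0.006 0.326 0 0 0 -0.182 0")

```text
time_s: 4.32
eef_pos: [0.5929, 0.0944, 0.1298]
ee_rot: [0.787, 0.617, -0.0, -0.0]
wrist_force: [0.7, 0.6, -0.6]
width: 0.0357
grip_force: 30.0
```

Emit:
carry_out(deltas="-0.034 0.056 0 0 0 -0.037 0; -0.068 0.111 0 0 0 -0.073 0; -0.068 0.111 0.054 0 0 -0.073 0; -0.068 0.111 0.107 0 0 -0.073 0; -0.068 0.111 0.14 0 0 -0.073 0")

```text
time_s: 4.73
eef_pos: [0.6367, 0.0483, 0.0572]
ee_rot: [0.714, 0.7, -0.001, -0.001]
wrist_force: [-1.2, 0.1, -1.6]
width: 0.0354
grip_force: 30.0
```

Emit:
carry_out(deltas="0 0 0 0 0 0 0; 0 0 0 0 0 0 0; 0 0 0 0 0 0 0; 0 0 0 0 0 0 0; 0 0 0 0 0 0 0")

```text
time_s: 5.15
eef_pos: [0.6388, 0.0493, 0.0619]
ee_rot: [0.713, 0.701, 0.001, 0.001]
wrist_force: [0.5, 0.1, -0.0]
width: 0.0355
grip_force: 30.0
```

```bash
python3 - <<'E'
from plan import *
plan([(637.9,51.,50,-1,0,0),(637.9,51.,40.5,-1,0,3)])
from cell import vision
import cv2,pickle
d=vision.get_image("side");pickle.dump(d,open("s2.pkl","wb"))
im=cv2.convertScaleAbs(d["color"],alpha=1.4)[130:250,240:400];cv2.imwrite("pics/s2.png",cv2.resize(im,None,fx=5,fy=5,interpolation=cv2.INTER_CUBIC))
E
```

```text
t 5.15 pos [638.8  49.3  61.9] psi -1.0 tilt 0.17 F [ 0.5  0.1 -0. ] w 35.5 gf 30.0 q [-0.1   0.57  1.52 -0.    1.05 -0.08]
0.003 -0.002 0.024 0 0 0 0; 0.003 -0.002 0.043 0 0 0 0; 0.003 -0.002 0.043 0 0 0 0; 0.003 -0.002 0.043 0 0 0 0; 0.003 -0.002 0.043 0 0 0 0
```

View pics/s2.png

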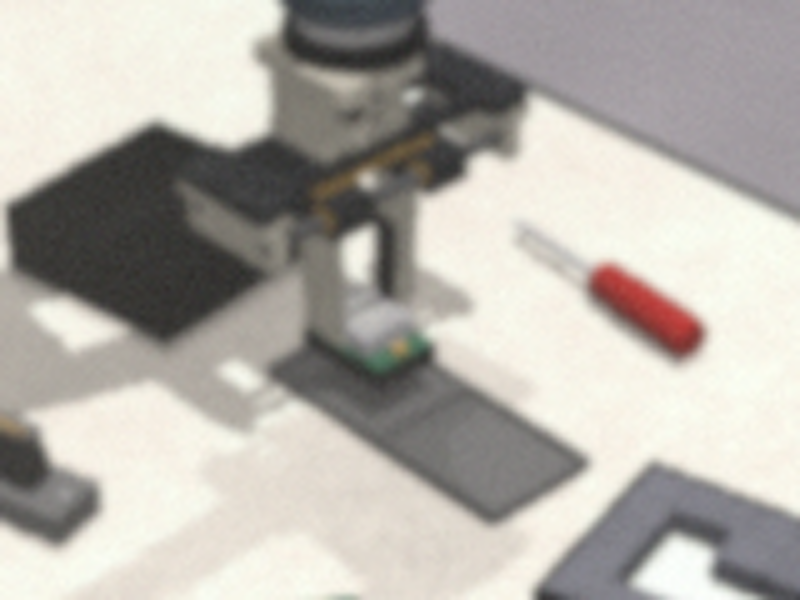

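The unit hangs level over the far (+y) bay. I'll lower it and release.

Emit:
carry_out(deltas="0 -0.004 0.024 0 0 0 0; 0 -0.004 0.043 0 0 0 0; 0 -0.004 0.043 0 0 0 0; 0 -0.004 0.043 0 0 0 0; 0 -0.004 0.043 0 0 0 0")

```text
time_s: 5.62
eef_pos: [0.6357, 0.0493, 0.0387]
ee_rot: [0.713, 0.701, -0.0, -0.0]
wrist_force: [0.8, 0.2, -0.3]
width: 0.036
grip_force: 30.0
```

Emit:
carry_out(deltas="0 0 0 0 0 0 0.5; 0 0 0 0 0 0 0.5; 0 0 0 0 0 0 0.6; 0 0 0 0 0 0 0.6; 0 0 0 0 0 0 0.6")

```text
time_s: 6.03
eef_pos: [0.6358, 0.0492, 0.0387]
ee_rot: [0.713, 0.701, 0.0, -0.0]
wrist_force: [-0.2, 0.4, 0.1]
width: 0.0552
grip_force: 0.0
```

```bash
python3 - <<'E'
from plan import *
plan([(638.5,51.,130,-1,.9,0),(441.5,-247.1,130,-38.3,1,0),(441.5,-247.1,60,-38.3,1,2)])
E
```

```text
t 6.03 pos [635.8  49.2  38.7] psi -1.0 tilt 0.0 F [-0.2  0.4  0.1] w 55.2 gf 0.0 q [-0.1   0.6   1.54  0.    1.   -0.08]
0.001 0.002 -0.061 0 0 0 0.9; 0.002 0.004 -0.122 0 0 0 0.9; 0.004 0.005 -0.183 0 0 0 0.9; -0.057 -0.033 -0.183 0 0 0.021 1; -0.117 -0.071 -0.183 0 0 0.041 1
-0.065 -0.031 0 0 0 0.021 1; -0.129 -0.061 0 0 0 0.042 1; -0.194 -0.091 0 0 0 0.063 1; -0.259 -0.121 0 0 0 0.083 1; -0.324 -0.152 0 0 0 0.104 1
-0.071 -0.008 0 0 0 0.021 1; -0.142 -0.016 0 0 0 0.042 1; -0.213 -0.024 0 0 0 0.062 1; -0.213 -0.024 0.07 0 0 0.062 1; -0.213 -0.024 0.14 0 0 0.062 1
0 0 0 0 0 0 1; 0 0 0 0 0 0 1; 0 0 0 0 0 0 1; 0 0 0 0 0 0 1; 0 0 0 0 0 0 1
```

Emit:
carry_out(deltas="0.001 0.002 -0.061 0 0 0 0.9; 0.002 0.004 -0.122 0 0 0 0.9; 0.004 0.005 -0.183 0 0 0 0.9; -0.057 -0.033 -0.183 0 0 0.021 1; -0.117 -0.071 -0.183 0 0 0.041 1")

```text
time_s: 6.45
eef_pos: [0.6012, -0.0083, 0.1329]
ee_rot: [0.757, 0.654, 0.002, 0.002]
wrist_force: [-0.5, -0.5, -0.5]
width: 0.0845
grip_force: 0.0
```

Emit:
carry_out(deltas="-0.065 -0.031 0 0 0 0.021 1; -0.129 -0.061 0 0 0 0.042 1; -0.194 -0.091 0 0 0 0.063 1; -0.259 -0.121 0 0 0 0.083 1; -0.324 -0.152 0 0 0 0.104 1")

```text
time_s: 6.87
eef_pos: [0.4995, -0.159, 0.1304]
ee_rot: [0.854, 0.521, 0.0, 0.0]
wrist_force: [0.5, -1.3, 0.6]
width: 0.0931
grip_force: 0.0
```

Emit:
carry_out(deltas="-0.071 -0.008 0 0 0 0.021 1; -0.142 -0.016 0 0 0 0.042 1; -0.213 -0.024 0 0 0 0.062 1; -0.213 -0.024 0.07 0 0 0.062 1; -0.213 -0.024 0.14 0 0 0.062 1")

```text
time_s: 7.28
eef_pos: [0.442, -0.251, 0.0617]
ee_rot: [0.901, 0.434, 0.001, 0.003]
wrist_force: [0.5, 1.5, -1.3]
width: 0.093
grip_force: 0.0
```

Emit:
carry_out(deltas="0 0 0 0 0 0 1; 0 0 0 0 0 0 1; 0 0 0 0 0 0 1; 0 0 0 0 0 0 1; 0 0 0 0 0 0 1")

```text
time_s: 7.7
eef_pos: [0.4426, -0.2477, 0.0621]
ee_rot: [0.9, 0.437, 0.001, 0.002]
wrist_force: [1.1, -0.3, -0.4]
width: 0.0928
grip_force: 0.0
```

```bash
python3 - <<'E'
from plan import *
plan([(441.5,-247.1,48,-38.3,1,0),(441.5,-247.1,35.5,-38.3,1,0),(441.5,-247.1,35.5,-38.3,0,3)])
E
```

```text
t 7.7 pos [ 442.6 -247.7   62.1] psi -38.2 tilt 0.21 F [ 1.1 -0.3 -0.4] w 92.8 gf 0.0 q [-0.73  0.38  1.86 -0.    0.9  -0.06]
0 -0.003 0.028 0 0 0.001 1; 0 -0.003 0.053 0 0 0.001 1; 0 -0.003 0.053 0 0 0.001 0; 0 -0.003 0.053 0 0 0.001 0; 0 -0.003 0.053 0 0 0.001 0
```

Emit:
carry_out(deltas="0 -0.003 0.028 0 0 0.001 1; 0 -0.003 0.053 0 0 0.001 1; 0 -0.003 0.053 0 0 0.001 0; 0 -0.003 0.053 0 0 0.001 0; 0 -0.003 0.053 0 0 0.001 0")

```text
time_s: 8.12
eef_pos: [0.4408, -0.2466, 0.0348]
ee_rot: [0.9, 0.435, 0.0, 0.001]
wrist_force: [0.3, 0.2, -0.6]
width: 0.0774
grip_force: 0.0
```

Emit:
carry_out(deltas="0 0 0 0 0 0 0; 0 0 0 0 0 0 0; 0 0 0 0 0 0 0; 0 0 0 0 0 0 0; 0 0 0 0 0 0 0")

```text
time_s: 8.53
eef_pos: [0.4402, -0.2464, 0.0338]
ee_rot: [0.9, 0.435, 0.0, 0.0]
wrist_force: [-0.1, -0.1, 0.5]
width: 0.0443
grip_force: 0.0
```

Emit:
carry_out(deltas="0 0 0 0 0 0 0; 0 0 0 0 0 0 0; 0 0 0 0 0 0 0; 0 0 0 0 0 0 0; 0 0 0 0 0 0 0")

```text
time_s: 8.95
eef_pos: [0.4402, -0.2465, 0.0341]
ee_rot: [0.9, 0.435, 0.0, 0.0]
wrist_force: [-2.2, 0.2, 5.6]
width: 0.0359
grip_force: 49.7
```

```bash
python3 - <<'E'
from plan import *
plan([(441.5,-247.1,130,-38.3,0,0),(636.6,-39.5,130,-1,0,0),(636.6,-39.5,60,-1,0,2)])
E
```

```text
t 8.95 pos [ 440.2 -246.5   34.1] psi -38.4 tilt 0.03 F [-2.2  0.2  5.6] w 35.9 gf 49.7 q [-0.73  0.42  1.89 -0.    0.83 -0.06]
0 0.001 -0.064 0 0 0 0; 0 0.002 -0.128 0 0 0 0; 0.001 0.003 -0.192 0 0 -0.001 0; 0.072 0.009 -0.192 0 0 -0.027 0; 0.143 0.015 -0.192 0 0 -0.053 0
0.069 0.017 0 0 0 -0.025 0; 0.138 0.035 0 0 0 -0.051 0; 0.207 0.052 0 0 0 -0.077 0; 0.276 0.07 0 0 0 -0.103 0; 0.345 0.088 0 0 0 -0.129 0
0.056 0.043 0 0 0 -0.026 0; 0.056 0.043 0.07 0 0 -0.026 0; 0.056 0.043 0.14 0 0 -0.026 0; 0.056 0.043 0.14 0 0 -0.026 0; 0.056 0.043 0.14 0 0 -0.026 0
```

Emit:
carry_out(deltas="0 0.001 -0.064 0 0 0 0; 0 0.002 -0.128 0 0 0 0; 0.001 0.003 -0.192 0 0 -0.001 0; 0.072 0.009 -0.192 0 0 -0.027 0; 0.143 0.015 -0.192 0 0 -0.053 0")

```text
time_s: 9.37
eef_pos: [0.4916, -0.1965, 0.132]
ee_rot: [0.861, 0.508, 0.001, 0.002]
wrist_force: [1.1, -0.1, -1.8]
width: 0.0358
grip_force: 49.1
```

Emit:
carry_out(deltas="0.069 0.017 0 0 0 -0.025 0; 0.138 0.035 0 0 0 -0.051 0; 0.207 0.052 0 0 0 -0.077 0; 0.276 0.07 0 0 0 -0.103 0; 0.345 0.088 0 0 0 -0.129 0")

```text
time_s: 9.78
eef_pos: [0.6129, -0.0636, 0.129]
ee_rot: [0.74, 0.673, -0.0, -0.0]
wrist_force: [0.1, -0.8, -1.3]
width: 0.0355
grip_force: 49.1
```

Emit:
carry_out(deltas="0.056 0.043 0 0 0 -0.026 0; 0.056 0.043 0.07 0 0 -0.026 0; 0.056 0.043 0.14 0 0 -0.026 0; 0.056 0.043 0.14 0 0 -0.026 0; 0.056 0.043 0.14 0 0 -0.026 0")

```text
time_s: 10.2
eef_pos: [0.6342, -0.0388, 0.0572]
ee_rot: [0.713, 0.701, -0.002, -0.003]
wrist_force: [-0.3, 0.8, 0.1]
width: 0.0357
grip_force: 49.1
```

Emit:
carry_out(deltas="0 0 0 0 0 0 0; 0 0 0 0 0 0 0; 0 0 0 0 0 0 0; 0 0 0 0 0 0 0; 0 0 0 0 0 0 0")

```text
time_s: 10.62
eef_pos: [0.6371, -0.0399, 0.0611]
ee_rot: [0.713, 0.701, 0.001, 0.001]
wrist_force: [-1.0, -0.1, -0.2]
width: 0.0353
grip_force: 49.1
```

```bash
python3 - <<'E'
from plan import *
plan([(636.6,-39.5,50,-1,0,0),(636.6,-39.5,37.8,-1,0,3)])
E
```

```text
t 10.62 pos [637.1 -39.9  61.1] psi -1.0 tilt 0.13 F [-1.  -0.1 -0.2] w 35.3 gf 49.1 q [-0.24  0.57  1.52  0.    1.04 -0.22]
0.001 -0.001 0.022 0 0 0 0; 0.001 -0.001 0.047 0 0 0 0; 0.001 -0.001 0.047 0 0 0 0; 0.001 -0.001 0.047 0 0 0 0; 0.001 -0.001 0.047 0 0 0 0
```

Emit:
carry_out(deltas="0.001 -0.001 0.022 0 0 0 0; 0.001 -0.001 0.046 0 0 0 0; 0.001 -0.001 0.046 0 0 0 0; 0.001 -0.001 0.046 0 0 0 0; 0.001 -0.001 0.046 0 0 0 0")

```text
time_s: 11.03
eef_pos: [0.6369, -0.0392, 0.0367]
ee_rot: [0.713, 0.701, 0.001, 0.001]
wrist_force: [1.5, -0.2, 6.0]
width: 0.0358
grip_force: 58.9
```

Emit:
carry_out(deltas="0 0 0 0 0 0 0.5; 0 0 0 0 0 0 0.5; 0 0 0 0 0 0 0.6; 0 0 0 0 0 0 0.6; 0 0 0 0 0 0 0.6")

```text
time_s: 11.45
eef_pos: [0.6351, -0.0387, 0.0356]
ee_rot: [0.713, 0.701, -0.001, -0.001]
wrist_force: [-0.3, 0.6, 0.1]
width: 0.0552
grip_force: 0.0
```

```bash
python3 - <<'E'
from plan import *
plan([(636.6,-39.5,130,-1,.9,0),(468.2,-93.8,130,63,1,0),(468.2,-93.8,50,63,1,3)])
E
```

```text
t 11.45 pos [635.1 -38.7  35.6] psi -1.0 tilt 0.12 F [-0.3  0.6  0.1] w 55.2 gf 0.0 q [-0.24  0.6   1.54 -0.    1.   -0.22]
0 0.001 -0.063 0 0 0 0.9; -0.001 0.002 -0.126 0 0 0 0.9; -0.001 0.003 -0.189 0 0 0 0.9; -0.013 -0.031 -0.189 0 0 -0.036 1; -0.024 -0.064 -0.189 0 0 -0.071 1
-0.004 -0.035 0 0 0 -0.036 1; -0.008 -0.07 0 0 0 -0.071 1; -0.012 -0.106 0 0 0 -0.107 1; -0.015 -0.141 0 0 0 -0.142 1; -0.019 -0.176 0 0 0 -0.178 1
0.015 -0.032 0 0 0 -0.035 1; 0.031 -0.064 0 0 0 -0.071 1; 0.046 -0.096 0 0 0 -0.107 1; 0.046 -0.096 0.053 0 0 -0.107 1; 0.046 -0.096 0.107 0 0 -0.107 1
0 0.001 0.053 0 0 0 1; 0 0.001 0.053 0 0 0 1; 0 0.001 0.053 0 0 0 1; 0 0.001 0.053 0 0 0 1; 0 0.001 0.053 0 0 0 1
```

Emit:
carry_out(deltas="0 0.001 -0.063 0 0 0 0.9; -0.001 0.002 -0.126 0 0 0 0.9; -0.001 0.003 -0.189 0 0 0 0.9; -0.013 -0.031 -0.189 0 0 -0.036 1; -0.024 -0.064 -0.189 0 0 -0.071 1")

```text
time_s: 11.87
eef_pos: [0.6052, -0.0507, 0.1332]
ee_rot: [0.628, 0.778, 0.001, 0.002]
wrist_force: [-0.4, -0.1, -0.3]
width: 0.0846
grip_force: 0.0
```

Emit:
carry_out(deltas="-0.004 -0.035 0 0 0 -0.036 1; -0.008 -0.07 0 0 0 -0.071 1; -0.012 -0.106 0 0 0 -0.107 1; -0.015 -0.141 0 0 0 -0.142 1; -0.019 -0.176 0 0 0 -0.178 1")

```text
time_s: 12.28
eef_pos: [0.5183, -0.0776, 0.1306]
ee_rot: [0.39, 0.921, -0.0, -0.001]
wrist_force: [0.7, -0.1, -0.2]
width: 0.0932
grip_force: 0.0
```

Emit:
carry_out(deltas="0.015 -0.032 0 0 0 -0.035 1; 0.031 -0.064 0 0 0 -0.071 1; 0.046 -0.096 0 0 0 -0.107 1; 0.046 -0.096 0.053 0 0 -0.107 1; 0.046 -0.096 0.107 0 0 -0.107 1")

```text
time_s: 12.7
eef_pos: [0.4693, -0.0951, 0.0783]
ee_rot: [0.233, 0.973, -0.0, 0.002]
wrist_force: [-0.2, -0.1, 0.1]
width: 0.0932
grip_force: 0.0
```

Emit:
carry_out(deltas="0 0.001 0.043 0 0 0 1; 0 0.001 0.043 0 0 0 1; 0 0.001 0.043 0 0 0 1; 0 0.001 0.043 0 0 0 1; 0 0.001 0.043 0 0 0 1")

```text
time_s: 13.12
eef_pos: [0.4703, -0.0942, 0.0574]
ee_rot: [0.233, 0.973, -0.0, 0.001]
wrist_force: [0.7, 1.1, 0.0]
width: 0.0928
grip_force: 0.0
```

```bash
python3 - <<'E'
from plan import *
plan([(468.2,-93.8,38,63,1,0),(468.2,-93.8,26,63,1,0),(468.2,-93.8,26,63,0,3)])
from cell import vision
import cv2,pickle
d=vision.get_image("side");pickle.dump(d,open("s3.pkl","wb"))
im=cv2.convertScaleAbs(d["color"],alpha=1.4)[165:285,240:400];cv2.imwrite("pics/s3.png",cv2.resize(im,None,fx=5,fy=5,interpolation=cv2.INTER_CUBIC))
E
```

```text
t 13.12 pos [470.3 -94.2  57.4] psi 63.1 tilt 0.14 F [0.7 1.1 0. ] w 92.8 gf 0.0 q [-0.43  0.35  1.93 -0.    0.86 -1.53]
0.004 -0.001 0.039 0 0 0.001 1; 0.004 -0.001 0.063 0 0 0.001 1; 0.004 -0.001 0.063 0 0 0.001 0; 0.004 -0.001 0.063 0 0 0.001 0; 0.004 -0.001 0.063 0 0 0.001 0
```

View pics/s3.png

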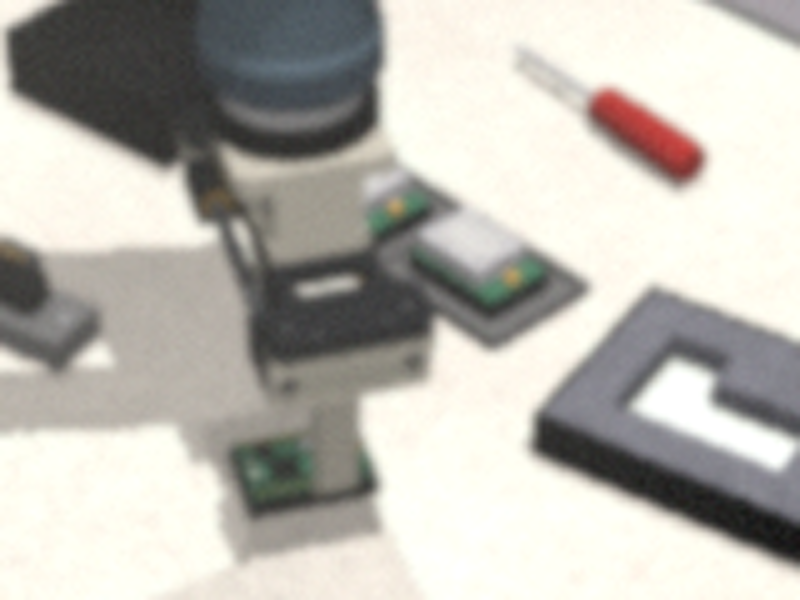

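Both canned units lie flat in their bays, and the gripper straddles the open unit at (300,475) in the crop. I'll grip it.

Emit:
carry_out(deltas="0.004 -0.001 0.039 0 0 0.001 1; 0.004 -0.001 0.063 0 0 0.001 1; 0.004 -0.001 0.063 0 0 0.001 0; 0.004 -0.001 0.063 0 0 0.001 0; 0.004 -0.001 0.063 0 0 0.001 0")

```text
time_s: 13.58
eef_pos: [0.468, -0.0937, 0.0257]
ee_rot: [0.234, 0.972, -0.0, 0.001]
wrist_force: [-0.6, -0.5, 0.6]
width: 0.0773
grip_force: 0.0
```

Emit:
carry_out(deltas="0 0 0 0 0 0 0; 0 0 0 0 0 0 0; 0 0 0 0 0 0 0; 0 0 0 0 0 0 0; 0 0 0 0 0 0 0")

```text
time_s: 14.0
eef_pos: [0.4673, -0.0935, 0.0249]
ee_rot: [0.234, 0.972, -0.0, 0.0]
wrist_force: [-0.3, -0.6, -0.2]
width: 0.0441
grip_force: 0.6
```

Emit:
carry_out(deltas="0 0 0 0 0 0 0; 0 0 0 0 0 0 0; 0 0 0 0 0 0 0; 0 0 0 0 0 0 0; 0 0 0 0 0 0 0")

```text
time_s: 14.42
eef_pos: [0.4673, -0.0934, 0.0248]
ee_rot: [0.234, 0.972, -0.0, 0.0]
wrist_force: [-0.9, 0.0, 4.5]
width: 0.0438
grip_force: 30.0
```

```bash
python3 - <<'E'
from plan import *
plan([(468.2,-93.8,150,63,0,0),(637.9,226,150,97.3,0,0),(637.9,226,85,97.3,0,3)])
E
```

```text
t 14.42 pos [467.3 -93.4  24.8] psi 62.9 tilt 0.02 F [-0.9  0.   4.5] w 43.8 gf 30.0 q [-0.43  0.4   1.96  0.    0.78 -1.53]
0 0 -0.063 0 0 0 0; -0.001 0 -0.125 0 0 0 0; -0.001 0 -0.188 0 0 0 0; -0.002 0 -0.25 0 0 -0.001 0; -0.003 0.073 -0.25 0 0 -0.02 0
-0.006 0.072 0 0 0 -0.019 0; -0.011 0.144 0 0 0 -0.038 0; -0.017 0.216 0 0 0 -0.057 0; -0.022 0.288 0 0 0 -0.076 0; -0.028 0.36 0 0 0 -0.095 0
-0.027 0.068 0 0 0 -0.019 0; -0.053 0.135 0 0 0 -0.038 0; -0.08 0.202 0 0 0 -0.057 0; -0.107 0.27 0 0 0 -0.076 0; -0.107 0.27 0.065 0 0 -0.076 0
0 0 0.065 0 0 0 0; 0 0 0.065 0 0 0 0; 0 0 0.065 0 0 0 0; 0 0 0.065 0 0 0 0; 0 0 0.065 0 0 0 0
```

Emit:
carry_out(deltas="0 0 -0.063 0 0 0 0; -0.001 0 -0.125 0 0 0 0; -0.001 0 -0.188 0 0 0 0; -0.002 0 -0.25 0 0 -0.001 0; -0.003 0.073 -0.25 0 0 -0.02 0")

```text
time_s: 14.83
eef_pos: [0.4874, -0.0665, 0.1552]
ee_rot: [0.206, 0.979, -0.002, 0.005]
wrist_force: [1.5, -0.9, -0.1]
width: 0.0436
grip_force: 30.0
```

Emit:
carry_out(deltas="-0.006 0.072 0 0 0 -0.019 0; -0.011 0.144 0 0 0 -0.038 0; -0.017 0.216 0 0 0 -0.057 0; -0.022 0.288 0 0 0 -0.076 0; -0.028 0.36 0 0 0 -0.095 0")

```text
time_s: 15.25
eef_pos: [0.5699, 0.0996, 0.1491]
ee_rot: [0.054, 0.999, -0.0, -0.0]
wrist_force: [0.1, 0.5, -0.7]
width: 0.0435
grip_force: 30.0
```

Emit:
carry_out(deltas="-0.027 0.068 0 0 0 -0.019 0; -0.053 0.135 0 0 0 -0.038 0; -0.08 0.202 0 0 0 -0.057 0; -0.107 0.27 0 0 0 -0.076 0; -0.107 0.27 0 0 0 -0.076 0")

```text
time_s: 15.67
eef_pos: [0.6395, 0.2319, 0.1482]
ee_rot: [-0.067, 0.998, 0.001, 0.001]
wrist_force: [-0.6, -0.4, -0.1]
width: 0.0435
grip_force: 30.0
```

Emit:
carry_out(deltas="0 0 0.065 0 0 0 0; 0 0 0.13 0 0 0 0; 0 0 0.13 0 0 0 0; 0 0 0.13 0 0 0 0; 0 0 0.13 0 0 0 0")

```text
time_s: 16.08
eef_pos: [0.6385, 0.2258, 0.0856]
ee_rot: [-0.063, 0.998, 0.0, 0.0]
wrist_force: [0.9, -0.5, -0.5]
width: 0.0439
grip_force: 30.0
```

```bash
python3 - <<'E'
from plan import *
plan([(637.9,226,60,97.3,0,0),(637.9,226,31,97.3,0,3)])
E
```

```text
t 16.08 pos [638.5 225.8  85.6] psi 97.3 tilt 0.04 F [ 0.9 -0.5 -0.5] w 43.9 gf 30.0 q [ 0.18  0.61  1.39 -0.    1.15 -1.52]
0.001 0 0.051 0 0 0 0; 0.001 0 0.109 0 0 0 0; 0.001 0 0.109 0 0 0 0; 0.001 0 0.109 0 0 0 0; 0.001 0 0.109 0 0 0 0
```

Emit:
carry_out(deltas="0.001 0 0.051 0 0 0 0; 0.001 0 0.1 0 0 0 0; 0.001 0 0.111 0 0 0 0; 0.001 0 0.111 0 0 0 0; 0.001 0 0.111 0 0 0 0")

```text
time_s: 16.5
eef_pos: [0.6387, 0.2261, 0.0312]
ee_rot: [-0.063, 0.998, 0.0, 0.001]
wrist_force: [0.3, -0.5, -0.0]
width: 0.0436
grip_force: 30.0
```

Emit:
carry_out(deltas="0 0 0 0 0 0 0.6; 0 0 0 0 0 0 0.6; 0 0 0 0 0 0 0.6; 0 0 0 0 0 0 0.6; 0 0 0 0 0 0 0.6")

```text
time_s: 16.92
eef_pos: [0.6377, 0.2261, 0.0296]
ee_rot: [-0.064, 0.998, 0.0, 0.0]
wrist_force: [0.4, -0.3, 0.5]
width: 0.0556
grip_force: 0.0
```

Emit:
carry_out(deltas="0 0 -0.07 0 0 0 0.6; 0 0 -0.14 0 0 0 0.6; 0 0 -0.2 0 0 0 0.6; 0 0 -0.24 0 0 0 0.6; 0 0 -0.24 0 0 0 0.6")

```text
time_s: 17.33
eef_pos: [0.6404, 0.2267, 0.1553]
ee_rot: [-0.064, 0.998, 0.001, 0.005]
wrist_force: [1.5, -0.7, 0.9]
width: 0.0561
grip_force: 0.0
```

```bash
python3 - <<'E'
from plan import *
plan([(436.3,95.4,150,14.6,.8,0),(436.3,95.4,90,14.6,.8,5)])
E
```

```text
t 17.33 pos [640.4 226.7 155.3] psi 97.3 tilt 0.57 F [ 1.5 -0.7  0.9] w 56.1 gf 0.0 q [ 0.18  0.54  1.32  0.    1.27 -1.52]
0.034 -0.016 0.001 0 0 0.035 0.8; 0.067 -0.032 0.002 0 0 0.071 0.8; 0.101 -0.048 0.002 0 0 0.106 0.8; 0.135 -0.064 0.003 0 0 0.141 0.8; 0.169 -0.08 0.004 0 0 0.177 0.8
0.02 -0.031 0.001 0 0 0.035 0.8; 0.04 -0.063 0.002 0 0 0.07 0.8; 0.06 -0.094 0.003 0 0 0.106 0.8; 0.08 -0.126 0.003 0 0 0.141 0.8; 0.1 -0.157 0.004 0 0 0.176 0.8
0.001 -0.038 0.001 0 0 0.036 0.8; 0.001 -0.075 0.002 0 0 0.071 0.8; 0.002 -0.112 0.003 0 0 0.106 0.8; 0.002 -0.112 0.063 0 0 0.106 0.8; 0.002 -0.112 0.123 0 0 0.106 0.8
0 0 0 0 0 0 0.8; 0 0 0 0 0 0 0.8; 0 0 0 0 0 0 0.8; 0 0 0 0 0 0 0.8; 0 0 0 0 0 0 0.8
```

Emit:
carry_out(deltas="0.034 -0.016 0 0 0 0.035 0.8; 0.067 -0.032 0 0 0 0.071 0.8; 0.101 -0.048 0 0 0 0.106 0.8; 0.135 -0.064 0 0 0 0.141 0.8; 0.169 -0.08 0 0 0 0.177 0.8")

```text
time_s: 17.75
eef_pos: [0.5572, 0.1752, 0.1479]
ee_rot: [0.215, 0.977, -0.0, -0.001]
wrist_force: [0.2, -0.6, -0.2]
width: 0.074
grip_force: 0.0
```

Emit:
carry_out(deltas="0.02 -0.031 0 0 0 0.035 0.8; 0.04 -0.063 0 0 0 0.07 0.8; 0.06 -0.094 0 0 0 0.106 0.8; 0.08 -0.126 0 0 0 0.141 0.8; 0.1 -0.157 0 0 0 0.176 0.8")

```text
time_s: 18.17
eef_pos: [0.4791, 0.1246, 0.1481]
ee_rot: [0.474, 0.881, -0.0, -0.001]
wrist_force: [-0.2, -0.1, 0.7]
width: 0.0743
grip_force: 0.0
```

Emit:
carry_out(deltas="0.001 -0.038 0 0 0 0.036 0.8; 0.001 -0.075 0 0 0 0.071 0.8; 0.002 -0.112 0 0 0 0.106 0.8; 0.002 -0.112 0.06 0 0 0.106 0.8; 0.002 -0.112 0.12 0 0 0.106 0.8")

```text
time_s: 18.58
eef_pos: [0.4339, 0.0944, 0.0895]
ee_rot: [0.612, 0.791, 0.001, 0.002]
wrist_force: [0.4, 0.7, -1.3]
width: 0.0745
grip_force: 0.0
```

Emit:
carry_out(deltas="0 0 0 0 0 0 0.8; 0 0 0 0 0 0 0.8; 0 0 0 0 0 0 0.8; 0 0 0 0 0 0 0.8; 0 0 0 0 0 0 0.8")

```text
time_s: 19.0
eef_pos: [0.4346, 0.0949, 0.0904]
ee_rot: [0.611, 0.792, 0.001, 0.001]
wrist_force: [1.3, 0.2, -0.1]
width: 0.0745
grip_force: 0.0
```

Emit:
carry_out(deltas="0 0 0 0 0 0 0.8; 0 0 0 0 0 0 0.8; 0 0 0 0 0 0 0.8; 0 0 0 0 0 0 0.8; 0 0 0 0 0 0 0.8")

```text
time_s: 19.42
eef_pos: [0.4335, 0.0948, 0.0893]
ee_rot: [0.611, 0.792, 0.0, 0.0]
wrist_force: [-0.5, -0.3, -0.9]
width: 0.0742
grip_force: 0.0
```

```bash
python3 - <<'E'
from plan import *
plan([(436.3,95.4,60,14.6,.8,0),(436.3,95.4,44.5,14.6,.8,3)])
from cell import vision
import cv2,pickle
d=vision.get_image("side");pickle.dump(d,open("s4.pkl","wb"))
im=cv2.convertScaleAbs(d["color"],alpha=1.4)[140:260,160:320];cv2.imwrite("pics/s4.png",cv2.resize(im,None,fx=5,fy=5,interpolation=cv2.INTER_CUBIC))
E
```

```text
t 19.42 pos [433.5  94.8  89.3] psi 14.7 tilt 0.01 F [-0.5 -0.3 -0.9] w 74.2 gf 0.0 q [-0.04  0.24  1.98  0.    0.92 -0.29]
0 0.006 0.059 0 0 0 0.8; 0 0.006 0.09 0 0 0 0.8; 0 0.006 0.09 0 0 0 0.8; 0 0.006 0.09 0 0 0 0.8; 0 0.006 0.09 0 0 0 0.8
```

View pics/s4.png

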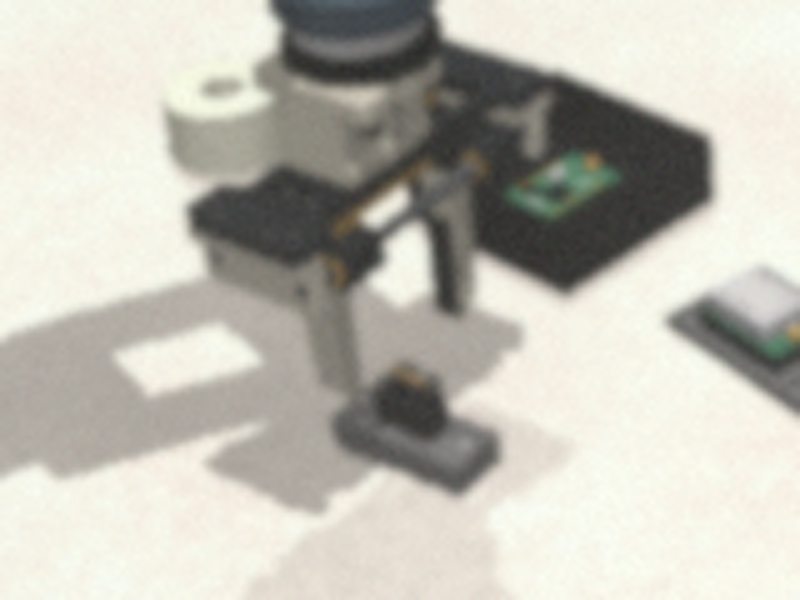

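The open unit lies flat on the bin floor at (560,185), and the fingers straddle the head's grip at (410,400). I'll grip the head.

Emit:
carry_out(deltas="0 0.006 0.05 0 0 0 0.8; 0 0.006 0.09 0 0 0 0.8; 0 0.006 0.09 0 0 0 0; 0 0.006 0.09 0 0 0 0; 0 0.006 0.09 0 0 0 0")

```text
time_s: 19.88
eef_pos: [0.4367, 0.0956, 0.0447]
ee_rot: [0.611, 0.792, 0.0, 0.0]
wrist_force: [-0.2, 0.0, -0.7]
width: 0.059
grip_force: 0.0
```

Emit:
carry_out(deltas="0 0 0 0 0 0 0; 0 0 0 0 0 0 0; 0 0 0 0 0 0 0; 0 0 0 0 0 0 0; 0 0 0 0 0 0 0")

```text
time_s: 20.3
eef_pos: [0.4366, 0.0955, 0.0445]
ee_rot: [0.611, 0.792, 0.0, 0.0]
wrist_force: [-0.1, 0.2, -0.5]
width: 0.0255
grip_force: 0.0
```

Emit:
carry_out(deltas="0 0 0 0 0 0 0; 0 0 0 0 0 0 0; 0 0 0 0 0 0 0; 0 0 0 0 0 0 0; 0 0 0 0 0 0 0")

```text
time_s: 20.72
eef_pos: [0.4364, 0.0956, 0.0443]
ee_rot: [0.611, 0.792, 0.0, 0.0]
wrist_force: [-1.2, -0.3, 5.4]
width: 0.018
grip_force: 30.0
```

Emit:
carry_out(deltas="0 0 0 0 0 0 0; 0 0 0 0 0 0 0; 0 0 0 0 0 0 0; 0 0 0 0 0 0 0; 0 0 0 0 0 0 0")

```text
time_s: 21.13
eef_pos: [0.4364, 0.0955, 0.0443]
ee_rot: [0.611, 0.792, 0.0, 0.0]
wrist_force: [-0.7, -0.1, 5.3]
width: 0.0173
grip_force: 30.0
```

```bash
python3 - <<'E'
from plan import *
from h import *
s=show()
# side view re-measurement of foam and head edges (before the grasp), same two-sided method as in the top view
S=L("side0.pkl")
def edges(P,ax,spans,name):
    a=np.radians(ax);Rm=np.array([[np.cos(a),np.sin(a)],[-np.sin(a),np.cos(a)]]);out=[]
    for c,side,z,nom,rng in spans:
        W=plane(S,P,z)*1000@Rm.T;o=W[:,1-c];c0=(o.min()+o.max())/2;pts=[]
        for q in np.arange(c0+rng[0],c0+rng[1],1.):
            k=W[(o>=q)&(o<q+1)]
            if len(k): pts.append(k[:,c].max() if side>0 else k[:,c].min())
        out.append((c,float(round(np.median(pts)-nom,1))))
    print(name,out)
P=blob(S,(362,228,406,262),lambda im:im.mean(2)>130)
edges(P,12.7,[(1,1,.010,44.5,(-25,15)),(1,-1,.026,-44.5,(-25,0)),(0,-1,.026,-20.5,(-33,33)),(0,1,.010,20.5,(-33,-2))],"cut")
P=blob(S,(338,215,430,282),lambda im:im.mean(2)<122)
edges(P,12.7,[(1,1,.026,73,(-40,40)),(0,1,.026,71,(-40,40)),(1,-1,0,-73,(-40,40)),(0,-1,0,-49,(-40,40))],"outer")
E
```

```text
t 21.13 pos [436.4  95.5  44.3] psi 14.7 tilt 0.01 F [-0.7 -0.1  5.3] w 17.3 gf 30.0 q [-0.04  0.32  2.02 -0.    0.8  -0.29]
cut [(1, -352.4), (1, -351.0), (0, 558.3), (0, 557.0)]
outer [(1, -351.1), (0, 558.6), (1, -352.4), (0, 557.1)]
```

```bash
python3 - <<'E'
from plan import *
plan([(436.4,95.5,130,14.7,0,0),(621.4,-216.7,130,12.7,0,0),(621.4,-216.7,90,12.7,0,7)])
E
```

```text
t 21.13 pos [436.4  95.5  44.3] psi 14.7 tilt 0.01 F [-0.7 -0.1  5.3] w 17.3 gf 30.0 q [-0.04  0.32  2.02 -0.    0.8  -0.29]
0 0 -0.057 0 0 0 0; 0 0 -0.114 0 0 0 0; 0 0 -0.171 0 0 0 0; -0.07 0.02 -0.171 0 0 0.001 0; -0.14 0.04 -0.171 0 0 0.002 0
-0.069 0.02 0 0 0 0.001 0; -0.139 0.041 0 0 0 0.002 0; -0.209 0.061 0 0 0 0.003 0; -0.278 0.082 0 0 0 0.004 0; -0.348 0.102 0 0 0 0.006 0
-0.069 0.022 0 0 0 0.001 0; -0.138 0.043 0 0 0 0.002 0; -0.208 0.065 0 0 0 0.003 0; -0.208 0.065 0.04 0 0 0.003 0; -0.208 0.065 0.08 0 0 0.003 0
0 0 0 0 0 0 0; 0 0 0 0 0 0 0; 0 0 0 0 0 0 0; 0 0 0 0 0 0 0; 0 0 0 0 0 0 0
0 0 0 0 0 0 0; 0 0 0 0 0 0 0; 0 0 0 0 0 0 0; 0 0 0 0 0 0 0; 0 0 0 0 0 0 0
```

Emit:
carry_out(deltas="0 0 -0.057 0 0 0 0; 0 0 -0.114 0 0 0 0; 0 0 -0.171 0 0 0 0; -0.07 0.02 -0.171 0 0 0.001 0; -0.14 0.04 -0.171 0 0 0.002 0")

```text
time_s: 21.55
eef_pos: [0.4745, 0.0334, 0.1315]
ee_rot: [0.612, 0.791, 0.001, 0.002]
wrist_force: [-0.2, 0.4, -1.2]
width: 0.0177
grip_force: 30.0
```

Emit:
carry_out(deltas="-0.069 0.02 0 0 0 0.001 0; -0.139 0.041 0 0 0 0.002 0; -0.209 0.061 0 0 0 0.003 0; -0.278 0.082 0 0 0 0.004 0; -0.348 0.102 0 0 0 0.006 0")

```text
time_s: 21.97
eef_pos: [0.5663, -0.1247, 0.129]
ee_rot: [0.621, 0.784, -0.0, -0.0]
wrist_force: [0.2, 1.1, -1.2]
width: 0.0178
grip_force: 30.0
```

Emit:
carry_out(deltas="-0.069 0.022 0 0 0 0.001 0; -0.138 0.043 0 0 0 0.002 0; -0.208 0.065 0 0 0 0.003 0; -0.208 0.065 0.04 0 0 0.003 0; -0.208 0.065 0.08 0 0 0.003 0")

```text
time_s: 22.38
eef_pos: [0.6229, -0.22, 0.0894]
ee_rot: [0.626, 0.78, 0.0, 0.002]
wrist_force: [-0.7, 0.6, -2.5]
width: 0.0176
grip_force: 30.0
```

Emit:
carry_out(deltas="0 0 0 0 0 0 0; 0 0 0 0 0 0 0; 0 0 0 0 0 0 0; 0 0 0 0 0 0 0; 0 0 0 0 0 0 0")

```text
time_s: 22.8
eef_pos: [0.6221, -0.2168, 0.0912]
ee_rot: [0.624, 0.781, 0.0, 0.001]
wrist_force: [-0.1, -0.4, -1.5]
width: 0.0177
grip_force: 30.0
```

Emit:
carry_out(deltas="0 0 0 0 0 0 0; 0 0 0 0 0 0 0; 0 0 0 0 0 0 0; 0 0 0 0 0 0 0; 0 0 0 0 0 0 0")

```text
time_s: 23.22
eef_pos: [0.6213, -0.2169, 0.0898]
ee_rot: [0.625, 0.781, 0.0, 0.0]
wrist_force: [0.7, -0.1, -0.7]
width: 0.0174
grip_force: 30.0
```

```bash
python3 - <<'E'
from plan import *
plan([(621.4,-216.7,76,12.7,0,10)])
from cell import vision
import cv2,pickle
d=vision.get_image("side");pickle.dump(d,open("s5.pkl","wb"))
im=cv2.convertScaleAbs(d["color"],alpha=1.4)[190:300,310:450];cv2.imwrite("pics/s5.png",cv2.resize(im,None,fx=5.4,fy=5.4,interpolation=cv2.INTER_CUBIC))
E
```

```text
t 23.22 pos [ 621.3 -216.9   89.8] psi 12.7 tilt 0.01 F [ 0.7 -0.1 -0.7] w 17.4 gf 30.0 q [-0.51  0.57  1.44 -0.    1.13 -0.73]
0 0 0.028 0 0 0 0; 0 0 0.028 0 0 0 0; 0 0 0.028 0 0 0 0; 0 0 0.028 0 0 0 0; 0 0 0.028 0 0 0 0
0 0 0 0 0 0 0; 0 0 0 0 0 0 0; 0 0 0 0 0 0 0; 0 0 0 0 0 0 0; 0 0 0 0 0 0 0
0 0 0 0 0 0 0; 0 0 0 0 0 0 0; 0 0 0 0 0 0 0; 0 0 0 0 0 0 0; 0 0 0 0 0 0 0
```

View pics/s5.png

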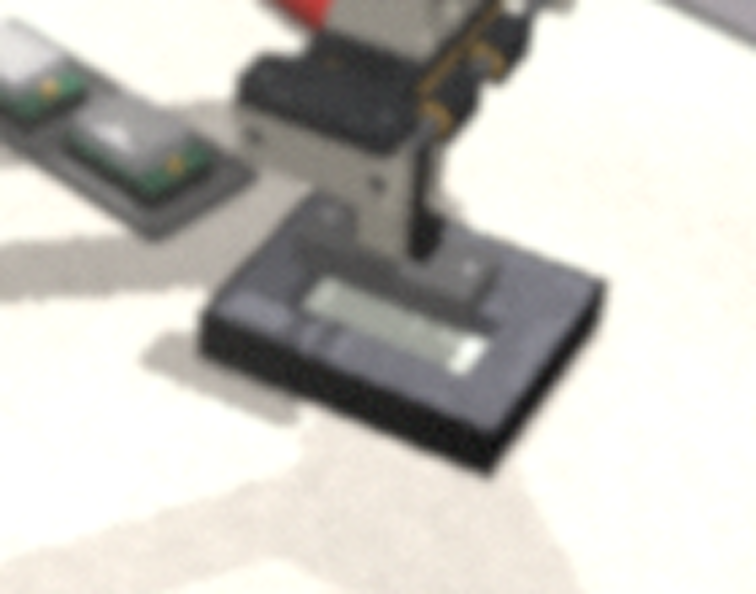

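The head hangs level over the cut-out, with its lug over the lug pocket and the pale floor visible at (400,325). I'll lower it in small steps and watch the force.

Emit:
carry_out(deltas="0 0 0.014 0 0 0 0; 0 0 0.028 0 0 0 0; 0 0 0.028 0 0 0 0; 0 0 0.028 0 0 0 0; 0 0 0.028 0 0 0 0")

```text
time_s: 23.68
eef_pos: [0.6212, -0.2168, 0.0753]
ee_rot: [0.625, 0.781, -0.0, -0.0]
wrist_force: [-0.2, 0.4, -1.1]
width: 0.0177
grip_force: 30.0
```

Emit:
carry_out(deltas="0 0 0.004 0 0 0 0; 0 0 0.008 0 0 0 0; 0 0 0.01 0 0 0 0; 0 0 0.012 0 0 0 0; 0 0 0.012 0 0 0 0")

```text
time_s: 24.1
eef_pos: [0.6212, -0.2168, 0.0694]
ee_rot: [0.625, 0.781, -0.0, -0.0]
wrist_force: [-0.1, -0.0, -1.6]
width: 0.0175
grip_force: 30.0
```

```bash
python3 -c "
from plan import *
show()"
```

```text
t 24.1 pos [ 621.2 -216.8   69.4] psi 12.7 tilt 0.02 F [-0.1 -0.  -1.6] w 17.5 gf 30.0 q [-0.51  0.59  1.46  0.    1.09 -0.73]
```

Emit:
carry_out(deltas="0 0 0.003 0 0 0 0; 0 0 0.006 0 0 0 0; 0 0 0.008 0 0 0 0; 0 0 0.008 0 0 0 0; 0 0 0.008 0 0 0 0")

```text
time_s: 24.52
eef_pos: [0.6213, -0.2169, 0.0655]
ee_rot: [0.625, 0.781, -0.0, -0.0]
wrist_force: [-0.5, 1.2, -0.7]
width: 0.018
grip_force: 30.0
```

Emit:
carry_out(deltas="0 0 0.004 0 0 0 0; 0 0 0.008 0 0 0 0; 0 0 0.012 0 0 0 0; 0 0 0.014 0 0 0 0; 0 0 0.014 0 0 0 0")

```text
time_s: 24.93
eef_pos: [0.6211, -0.2168, 0.0582]
ee_rot: [0.625, 0.781, -0.0, -0.0]
wrist_force: [-0.1, 0.0, -1.0]
width: 0.0179
grip_force: 30.0
```

Emit:
carry_out(deltas="0 0 0.002 0 0 0 0; 0 0 0.004 0 0 0 0; 0 0 0.006 0 0 0 0; 0 0 0.007 0 0 0 0; 0 0 0.007 0 0 0 0")

```text
time_s: 25.35
eef_pos: [0.6212, -0.2169, 0.055]
ee_rot: [0.625, 0.781, -0.0, -0.0]
wrist_force: [0.0, -0.2, -1.2]
width: 0.0179
grip_force: 30.0
```

```bash
python3 -c "
from plan import *
show()"
```

```text
t 25.35 pos [ 621.2 -216.9   55. ] psi 12.7 tilt 0.01 F [ 0.  -0.2 -1.2] w 17.9 gf 30.0 q [-0.51  0.61  1.47  0.    1.06 -0.73]
```

The head is in its cut-out with no side force. I'll press 1 mm more, release and lift away.

Emit:
carry_out(deltas="0 0 0.002 0 0 0 0; 0 0 0.002 0 0 0 0; 0 0 0.002 0 0 0 0.4; 0 0 0.002 0 0 0 0.5; 0 0 0.002 0 0 0 0.5")

```text
time_s: 25.77
eef_pos: [0.6214, -0.217, 0.0542]
ee_rot: [0.625, 0.781, 0.0, 0.0]
wrist_force: [-0.5, -0.1, -0.3]
width: 0.033
grip_force: 0.0
```

Emit:
carry_out(deltas="0 0 0 0 0 0 0.5; 0 0 0 0 0 0 0.5; 0 0 -0.02 0 0 0 0.5; 0 0 -0.06 0 0 0 0.5; 0 0 -0.12 0 0 0 0.5")

```text
time_s: 26.18
eef_pos: [0.6196, -0.2161, 0.1125]
ee_rot: [0.625, 0.781, -0.001, -0.003]
wrist_force: [0.7, -0.4, 0.3]
width: 0.0463
grip_force: 0.0
```

Emit:
carry_out(deltas="0 0 -0.07 0 0 0 0.5; -0.07 0 -0.14 0 0 0 0.5; -0.14 0 -0.16 0 0 0 0.5; -0.21 -0.01 -0.16 0 0 0 0.5; -0.28 -0.02 -0.16 0 0 0 0.5")

```text
time_s: 26.6
eef_pos: [0.6435, -0.3576, 0.198]
ee_rot: [0.624, 0.781, -0.0, 0.003]
wrist_force: [0.5, 0.2, -0.1]
width: 0.0464
grip_force: 0.0
```

Emit:
carry_out(deltas="0 -0.07 0 0 0 0 0.5; 0 -0.14 0 0 0 0 0.5; 0 -0.21 0 0 0 0 0.5; 0 -0.28 0 0 0 0 0.5; 0 -0.35 0 0 0 0 0.5")

```text
time_s: 27.02
eef_pos: [0.47, -0.3944, 0.1947]
ee_rot: [0.625, 0.781, -0.0, 0.0]
wrist_force: [0.3, -1.5, -0.5]
width: 0.0466
grip_force: 0.0
```

```bash
python3 - <<'E'
from plan import *
show()
from cell import vision
import cv2,pickle
t=vision.get_image("top");d=vision.get_image("side");pickle.dump((t,d),open("e.pkl","wb"))
a=cv2.convertScaleAbs(t["color"],alpha=1.8)[125:285,200:440];b=cv2.convertScaleAbs(d["color"],alpha=1.4)[145:295,230:430]
cv2.imwrite("pics/e.png",np.vstack([cv2.resize(a,(450,300),interpolation=cv2.INTER_CUBIC),cv2.resize(b,(450,300),interpolation=cv2.INTER_CUBIC)]))
E
```

```text
t 27.02 pos [ 470.  -394.4  194.7] psi 12.7 tilt 0.03 F [ 0.3 -1.5 -0.5] w 46.6 gf 0.0 q [-0.88  0.4   1.44 -0.    1.3  -1.1 ]
```

View pics/e.png

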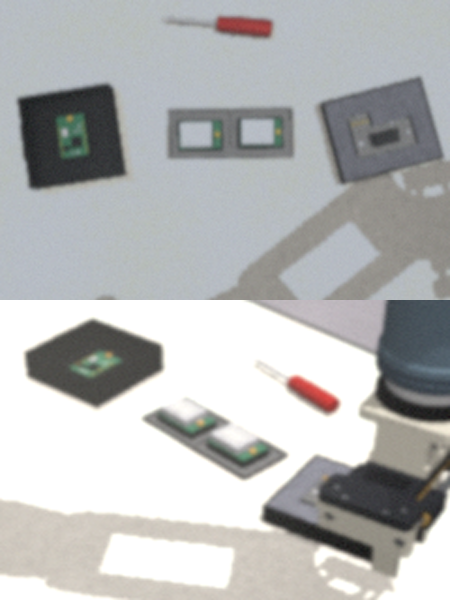

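Both units sit centred in their bays at (200,135) and (262,132), and the open unit is on the bin floor at (73,135). The head fills its cut-out at (385,135), the bystanders have not moved and the arm is clear. Handing in.

```bash
python3 -c "
from cell import arm
print(arm.sign_off())"
```

```text
the job is handed in; nothing more can be done
None
```

The job is handed in, with no verdict returned: the last pictures show both canned units flat in the tray bays, the open unit flat on the bin floor and the contact head in its cut-out. The roll, jar and screwdriver were never touched, and it took about 27 s of the 104 s.

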